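# Gauge the kiln posts and stand them on the kiln shelf

### The arm

A 6-joint arm with a two-finger parallel gripper is mounted at the origin on the work surface. World frame = base frame: x ahead of the robot, y to its left, z up, the work surface at z = 0. Lengths are in mm, angles in rad, forces in N, time in s.
With the tool pointing down it reaches from about 350 to 875 mm from the base axis. Payload 15.5 kg.
Tool frame: the origin (TCP) lies midway between the tips of the shut fingers; the grasp point (between the pads) lies 19 mm behind it; z points along the fingers, y is the line along which they close (so a half turn about z gives the same grasp; the last joint's range is limited). The gripper opens to 85 mm and grips with 20 to 120 N. Pads are 22 mm wide; open, the fingers measure 114 mm over their backs; the gripper's body (76 mm by 85 mm) begins 54 mm behind the grasp point. The pads swing forward as they close: fully open they stand 13 mm farther back than shut.
Start: joints at [-1.385, 0.494, 1.345, -0, 1.302, -0.096], TCP at [173.204, -600.522, 231.277] pointing down, gripper open.
Joint ranges: [-2.91, 2.91], [-0.82, 2.16], [0.22, 2.67], [-1.22, 4.37], [0.12, 2.79], [-3.08, 3.08]. Speed limits (rad/s): [1.89, 1.89, 2.57, 3.01, 3.01, 3.01].

### API

Orientations are given as a unit quaternion [w, x, y, z].
In Python, from station import ctrl gives the robot as it stands. The module is installed in compiled form; this text tells all that it offers.
- The arm moves only by the shell command python3 -m creep 'ROWS' [FORCE]. ROWS is JSON, a list of rows, each an object of numbers: "wx", "wy", "wz": the turn, a rotation vector about the tool's x, y, z in rad; "dx", "dy", "dz": the shift along the tool's x, y, z in cm; "jaw": the opening, from 0 (shut) to 1 (fully open). A call has 1 to 12 rows; each row is the pose to reach, as a shift and turn from the pose commanded when the call began, along the tool's axes at that moment; what a row does not reach only later rows make up. A row lasts 1/8 s, in which the tool goes at most 62.5 mm and 10.7 degrees, less where a joint would pass 70% of its speed; a pose out of reach is approached as far as the arm can. A call with a gripper value outside its range is refused whole. The fingers move at their own pace and stop on an object; FORCE is the grip in N (left out, the last holds). Time passes only in rows, so rows that repeat a pose let the fingers close. It gives the time, the measured TCP pose, the force, the opening and the grip force at its end, in the units of the state.
- ctrl.get_obs(): the state, without advancing time (a new reading comes with each control period).
- ctrl.read_camera(name): name is "side" or "top" or "wrist"; returns a dict with "color" (400x640x3 uint8, blue, green, red), "range_z" (400x640 float32, mm along the optical axis (not along the pixel's ray), 0 where there is no reading), "mtx" (3x3 intrinsics, pixels), "cam_to_world" (4x4, takes a point from camera to world coordinates). Camera axes: x right, y up, looking along -z (the intrinsics and any distortion apply to the point x, -y, -z); pixel columns grow to the right and rows downward; lengths in mm; the calibration is good to about 2 mm. A picture is of the moment at which its call begins.
- ctrl.job_done(): hands the job in; it is judged then, once.
Trained networks look in a picture, given as the dict that the camera call returned (one of the last four; its "shot" number tells which), for a name from the list of things; names that differ only in an ending like _2 or _b are one class to them, and where a whole thing is asked for, a point or a joint stands for the part that bears it (a point fixed in the world has none). Each returns a list of dicts, best first, with "conf" (0 to 1); they miss things now and then, are a little off and sometimes report something else, mostly with a low value. They report only what shows in the picture. A call takes as long as a camera call.
- ctrl.trace(picture, thing): "mask" (400x640 bool, what is visible of it).
- ctrl.landmark_of(picture, thing): "location" ([x, y, z] in mm, in world coordinates, good to about 4 mm: a listed point, or the origin of a listed thing).
The state is a dict: "time": time; "joint_pos": joint angles; "qd": joint speeds; "joint_torque": joint torques, N m; "tool_pos": TCP position; "tcp_rot": TCP orientation; "wrist_force": force on the tool from outside, world axes, zero at the start; "torque": the same for the moment, N m; "grip_width": opening from 0.0 (shut) to 1.0 (fully open); "grip_force": force on a finger pad.
Only numpy, scipy, OpenCV 4.12 (cv2) and the standard library are available. Lean on these libraries where they do the work, as an engineer would, in place of code of your own. Each camera call takes 0.05 s, during which the arm holds its last target. There are 200 camera calls.

### The job

Check the length of the kiln posts on the table and set them out for the next firing. One post at a time, palest clay first and darkest last so that no dark dust gets on the light ones, lay the post flat across the gauge channel, push it right through the green go gap and on against the red no-go gap, which must stop it. Finally every post must stand upright on its own blue circle on the kiln shelf (any circle) with its blue end up, so turn over those that arrived upside down; leave the bowl, jar and mug alone.

Things in the scene. Friction and masses are not known exactly. Their poses are not given: they have to be found in the camera images.
- pale_a_c (a point): centre of one off-white fired-clay kiln post: a square bar 36 x 36 x 70 mm, about 0.18 kg, its last 12 mm at one end glazed blue. Its z axis runs lengthwise, towards the blue end; x and y are normal to its sides. At most one post of each clay is there (of pale_a and pale_b one may be read, the other is None). Starts standing on the table, blue end up or down
- pale_b_c (a point): centre of one off-white fired-clay kiln post: a square bar 36 x 36 x 70 mm, about 0.18 kg, its last 12 mm at one end glazed blue. Its z axis runs lengthwise, towards the blue end; x and y are normal to its sides. At most one post of each clay is there (of pale_a and pale_b one may be read, the other is None). Starts standing on the table, blue end up or down
- tan_a_c (a point): centre of one tan fired-clay kiln post: a square bar 36 x 36 x 70 mm, about 0.18 kg, its last 12 mm at one end glazed blue. Its z axis runs lengthwise, towards the blue end; x and y are normal to its sides. At most one post of each clay is there (of tan_a and tan_b one may be read, the other is None). Starts standing on the table, blue end up or down
- tan_b_c (a point): centre of one tan fired-clay kiln post: a square bar 36 x 36 x 70 mm, about 0.18 kg, its last 12 mm at one end glazed blue. Its z axis runs lengthwise, towards the blue end; x and y are normal to its sides. At most one post of each clay is there (of tan_a and tan_b one may be read, the other is None). Starts standing on the table, blue end up or down
- dark_a_c (a point): centre of one dark brown fired-clay kiln post: a square bar 36 x 36 x 70 mm, about 0.18 kg, its last 12 mm at one end glazed blue. Its z axis runs lengthwise, towards the blue end; x and y are normal to its sides. At most one post of each clay is there (of dark_a and dark_b one may be read, the other is None). Starts standing on the table, blue end up or down
- dark_b_c (a point): centre of one dark brown fired-clay kiln post: a square bar 36 x 36 x 70 mm, about 0.18 kg, its last 12 mm at one end glazed blue. Its z axis runs lengthwise, towards the blue end; x and y are normal to its sides. At most one post of each clay is there (of dark_a and dark_b one may be read, the other is None). Starts standing on the table, blue end up or down
- gauge: fixed length gauge: a low channel, open at its top and ends, on a 6 mm aluminium base 130 mm wide (x = -85 to +105 mm). Origin on the table under the middle of the green go jaws; x is the push direction, level, y across. A post goes in lying flat, its 70 mm length along y. Flat base comes first, then green jaws, open space, red jaws; all jaws are 34 mm high from the table
- gauge_go (a point): middle of the go gap at the base's top, 6 mm above the table: green jaws from 20 mm before to 20 mm beyond it along the gauge's x, faces 74 mm apart (37 mm each side), with short splayed lead-ins that begin 40 mm before it
- nogo: the two red no-go jaws, fixed on the gauge; origin and axes those of gauge. They stand from x = 75 to 103 mm, faces 65 mm apart; a post stops against them with its centre at x = 57 mm
- shelf: fixed cream kiln shelf, a slab 120 x 300 x 15 mm; origin under its centre on the table, long side along its own y, top 15 mm above the table. The table between robot and gauge (x 0.38 to 0.50 m, y within 0.1 m) starts clear
- spot0 (a point): centre of a painted blue circle (54 mm across) on top of the kiln shelf, 15 mm above the table, at -105 mm along the shelf's long side
- spot1 (a point): centre of a painted blue circle (54 mm across) on top of the kiln shelf, 15 mm above the table, at 0 mm along the shelf's long side
- spot2 (a point): centre of a painted blue circle (54 mm across) on top of the kiln shelf, 15 mm above the table, at +105 mm along the shelf's long side
- bowl: blue bowl, 110 mm across, 50 mm high, origin under its centre; a bystander
- jar: amber jar with white cap, 70 mm across, 90 mm high, origin under its centre; a bystander
- mug: terracotta mug, 80 mm across, 90 mm high, handle at its +y, origin under its centre; a bystander, not always there

How it is judged:
By the outcome, as a careful person would: the job done as asked, in the order asked, and still so for the second after the job is handed in, with the robot touching nothing.
Of pale_a, pale_b only 1 to 1 are there at a start; the rules pass over those that are not, and their reading is None.
Of tan_a, tan_b only 1 to 1 are there at a start; the rules pass over those that are not, and their reading is None.
Of dark_a, dark_b, mug only 1 to 1 are there at a start; the rules pass over those that are not, and their reading is None.
At some moment in a run one of pale_a, pale_b, tan_a, tan_b, dark_a, dark_b may be knocked a few centimetres aside while the robot is not near it.
Once in a run the grip may slacken for a moment while it holds something.
It also fails if it takes over 210 s, if anything falls off the work surface, if the arm or the gripper's body presses on something with over 40 N, if the wrist force passes 120 N, or if a joint passes its speed limit or range.

## Working session

There is one attempt and no reset: what is moved stays moved. The work goes in short steps, Python scripts to look and compute and a shell command to move; the robot and the scene stay as the last step left them, time stands still between calls to the robot, and variables do not carry over. Pictures are saved under pics/ and viewed, at most 14 in all, crops included, and the job is handed in when it is done.

```bash
mkdir -p pics; cat > h.py <<'E'
import numpy as np, cv2
from station import ctrl
from scipy.spatial.transform import Rotation as R
def world(p,u,v,z):
    K=p["mtx"];x=(u-K[0,2])/K[0,0]*z;y=(v-K[1,2])/K[1,1]*z
    c=np.stack([x,-y,-z,np.ones_like(z)],-1)
    return (c@np.array(p["cam_to_world"]).T)[...,:3]
def cloud(p,mask=None):
    z=p["range_z"].astype(float);m=z>0
    if mask is not None:m&=mask
    v,u=np.nonzero(m);return world(p,u.astype(float),v.astype(float),z[m]),p["color"][m]
def pose():
    o=ctrl.get_obs();q=o["tcp_rot"];return np.array(o["tool_pos"]),R.from_quat([q[1],q[2],q[3],q[0]])
def rel(target,Rt=None):
    t,r=pose();d=r.inv().apply(np.array(target)-t)/10
    w=(r.inv()*Rt).as_rotvec() if Rt is not None else None
    return d.round(2),w
def rect(p,mask,zmin=None,zmax=None):
    P,_=cloud(p,mask)
    if zmin is not None:P=P[(P[:,2]>zmin)&(P[:,2]<zmax)]
    (c,s,a)=cv2.minAreaRect(P[:,:2].astype(np.float32));return np.round(c,1),np.round(s,1),round(a,1),np.percentile(P[:,2],[5,50,95]).round(1),len(P)
E
cat > a.py <<'E'
from h import *
names="pale_a_c tan_a_c dark_a_c gauge gauge_go nogo shelf spot0 spot1 spot2 bowl jar mug".split()
for cam in("top","side"):
    p=ctrl.read_camera(cam);cv2.imwrite(f"pics/{cam}0.png",p["color"])
    print(cam,np.array(p["cam_to_world"])[:3,3].round())
    for n in names:
        L=ctrl.landmark_of(p,n);print(n,[(np.round(d["location"]).tolist(),round(d["conf"],2)) for d in L[:4]])
    if cam=="top":
        for n in "pale_a_c tan_a_c dark_a_c shelf gauge".split():
            for d in ctrl.trace(p,n)[:2]:
                try: print(n,round(d["conf"],2),rect(p,d["mask"]),np.argwhere(d["mask"]).mean(0).round())
                except Exception as e: print(n,e)
print(ctrl.get_obs())
E
python3 a.py
```

```text
top [ 423.  -10. 1129.]
pale_a_c []
tan_a_c []
dark_a_c [([518.0, -273.0, 37.0], 0.5)]
gauge [([623.0, -17.0, -0.0], 0.67)]
gauge_go [([622.0, -19.0, 6.0], 0.88), ([736.0, -252.0, 1.0], 0.25)]
nogo []
shelf [([522.0, 302.0, -5.0], 0.72)]
spot0 [([573.0, 203.0, 14.0], 0.83), ([522.0, 299.0, 14.0], 0.82), ([471.0, 393.0, 14.0], 0.59)]
spot1 [([573.0, 203.0, 14.0], 0.83), ([522.0, 299.0, 14.0], 0.82), ([471.0, 393.0, 14.0], 0.59)]
spot2 [([573.0, 203.0, 14.0], 0.83), ([522.0, 299.0, 14.0], 0.82), ([471.0, 393.0, 14.0], 0.59)]
bowl [([676.0, 311.0, -4.0], 0.8)]
jar [([737.0, -254.0, -2.0], 0.62)]
mug []
dark_a_c 0.6 (array([ 524.2, -275. ]), array([35.2, 36. ]), 16.0, array([16.2, 69.2, 72.5]), 231) [218. 410.]
dark_a_c 0.36 (array([621.1,  -4. ]), array([129.9, 190.2]), 2.6, array([ 2.8,  6.8, 34.7]), 2765) [186. 314.]
shelf 0.88 (array([521.4, 301.6]), array([121.1, 300.5]), 28.0, array([12. , 15.6, 19.2]), 4348) [220. 207.]
shelf 0.63 (array([ 413.1, -387.9]), array([53.1, 49.7]), 61.0, array([12.9, 67.5, 72.2]), 295) [259. 448.]
gauge 0.97 (array([622.4,  -3.7]), array([137.6, 195.4]
[... 777 characters left out ...]
ay([-1.38551357e+00,  4.93603879e-01,  1.34548928e+00, -1.56010606e-06,
        1.30249549e+00, -9.55055514e-02]), 'qd': array([ 7.59872265e-04, -9.84228427e-04,  4.88151880e-04,  2.77627575e-04,
       -1.79269704e-05,  4.36671575e-04]), 'joint_torque': array([-4.13751450e-04, -8.82022047e+01, -3.84262526e+01, -5.61650540e-05,
        9.00245923e-04, -2.22331158e-05]), 'tool_pos': array([ 173.19655159, -600.53186982,  231.27819276]), 'tcp_rot': array([ 2.03835351e-06,  9.90160889e-01,  1.39933606e-01, -6.61343342e-07]), 'wrist_force': array([-0.50373364, -0.01369812,  0.49279365]), 'torque': array([ 0.00716804, -0.01436549, -0.00343336]), 'grip_force': 0.0, 'grip_width': 0.9992537760182024}
```

View pics/top0.png

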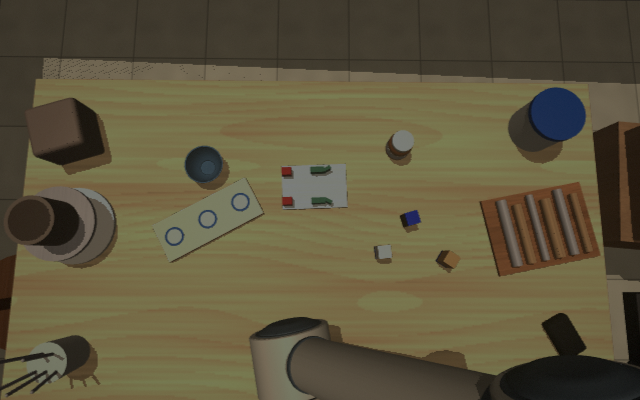

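View pics/side0.png

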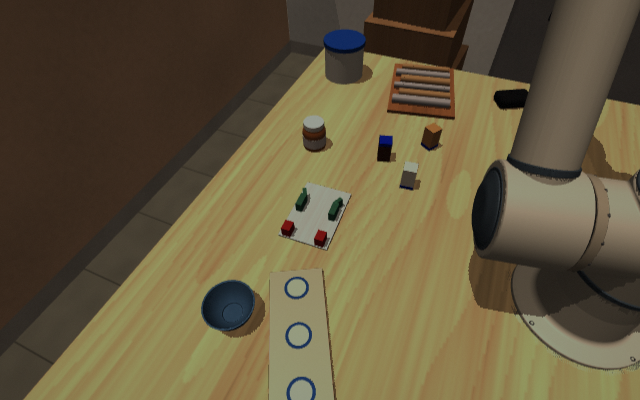

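Top view: dark post at (410,218) blue up, pale at (384,252) and tan at (448,258) both clay end up (side view shows blue at the base); gauge at (314,187) pushes towards image-left (+y); shelf at (207,218). I'll look at the posts more closely with the wrist camera.

```bash
python3 -m creep '[{"dz":-10},{"dx":8,"dy":-5,"dz":-10},{"dx":16,"dy":-9,"dz":-10},{"dx":24,"dy":-14,"dz":-10},{"dx":29,"dy":-17,"dz":-10},{"dx":29,"dy":-17,"dz":-10},{"dx":29,"dy":-17,"dz":-10},{"dx":29,"dy":-17,"dz":-10}]'
cat > look.py <<'E'
import sys
from h import *
p=ctrl.read_camera("wrist");cv2.imwrite(f"pics/{sys.argv[1]}.png",p["color"])
C=np.array(p["cam_to_world"]);t,r=pose();print("pose",t.round(1),r.as_matrix().round(3).tolist());print("cam in tool",r.inv().apply(C[:3,3]-t).round(1),"view",(-C[:3,2]).round(2))
P,c=cloud(p);print(len(P))
zl,zh=float(sys.argv[2]),float(sys.argv[3])
z=p["range_z"].astype(float);v,u=np.mgrid[:400,:640].astype(float);W=world(p,u,v,z)
m=((z>0)&(W[...,2]>zl)&(W[...,2]<zh)).astype(np.uint8)
n,lab,st,ce=cv2.connectedComponentsWithStats(m)
for i in range(1,n):
    if st[i,4]>150:
        q=lab==i;Q=W[q];c0,s,a=cv2.minAreaRect(Q[:,:2].astype(np.float32));print("blob px",ce[i].round(),st[i,4],"c",np.round(c0,1),"size",np.round(s,1),"ang",round(a,1),"z",np.percentile(Q[:,2],[5,50,95]).round(1),"bgr",p["color"][q].mean(0).round())
E
python3 look.py w1 60 85
```

```text
pose [ 173.2 -600.5  231.3] [[0.961, 0.277, 0.0], [0.277, -0.961, -0.0], [-0.0, 0.0, -1.0]]
cam in tool [  75.8   -0.9 -141.3] view [-0.28 -0.08 -0.96]
254949validation failed for argument at $[0]...
```

View pics/w1.png

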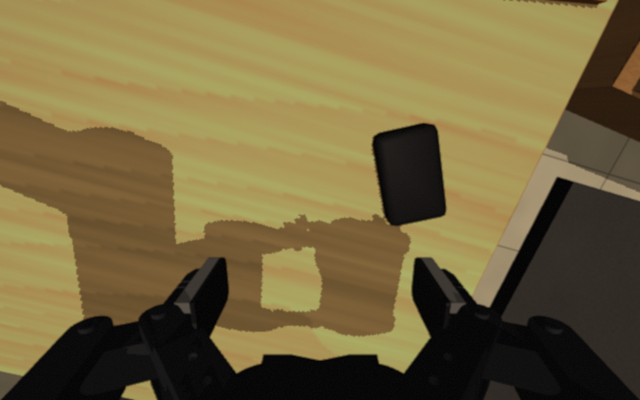

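The wrist view shows only bare table (the move was refused: rows need all fields).

```bash
python3 -m creep '[{"wx":0,"wy":0,"wz":0,"dx":0,"dy":0,"dz":-10,"jaw":1},{"wx":0,"wy":0,"wz":0,"dx":8,"dy":-5,"dz":-10,"jaw":1},{"wx":0,"wy":0,"wz":0,"dx":16,"dy":-9,"dz":-10,"jaw":1},{"wx":0,"wy":0,"wz":0,"dx":24,"dy":-14,"dz":-10,"jaw":1},{"wx":0,"wy":0,"wz":0,"dx":29,"dy":-17,"dz":-10,"jaw":1},{"wx":0,"wy":0,"wz":0,"dx":29,"dy":-17,"dz":-10,"jaw":1},{"wx":0,"wy":0,"wz":0,"dx":29,"dy":-17,"dz":-10,"jaw":1},{"wx":0,"wy":0,"wz":0,"dx":29,"dy":-17,"dz":-10,"jaw":1}]'
python3 look.py w2 60 85
```

```text
time: 2.7
tool_pos: [405.9, -355.3, 331.5]
tcp_rot: [0.0, 0.99, 0.141, 0.0]
wrist_force: [0.5, -0.3, 0.5]
grip_width: 1.003
grip_force: 0.0
pose [ 405.1 -356.4  331.3] [[0.96, 0.279, -0.0], [0.279, -0.96, -0.0], [-0.0, 0.0, -1.0]]
cam in tool [  76.7   -1.8 -141.5] view [-0.28 -0.08 -0.96]
254956
blob px [282.  54.] 1062 c [ 522.4 -274.1] size [35.7 36.4] ang 16.4 z [67.4 69.  70.4] bgr [140.  51.  34.]
blob px [203. 113.] 933 c [ 429.9 -195.1] size [36.  36.8] ang 5.7 z [66.1 68.9 70.3] bgr [139. 151. 149.]
blob px [338. 168.] 772 c [ 410.1 -377.2] size [36.1 36. ] ang 57.0 z [67.1 68.7 70. ] bgr [ 53. 113. 153.]
blob px [ 39. 312.] 1130 c [78.9 -3.6] size [111.3  21.9] ang 85.5 z [61.1 72.5 83.8] bgr [37. 47. 54.]
```

View pics/w2.png

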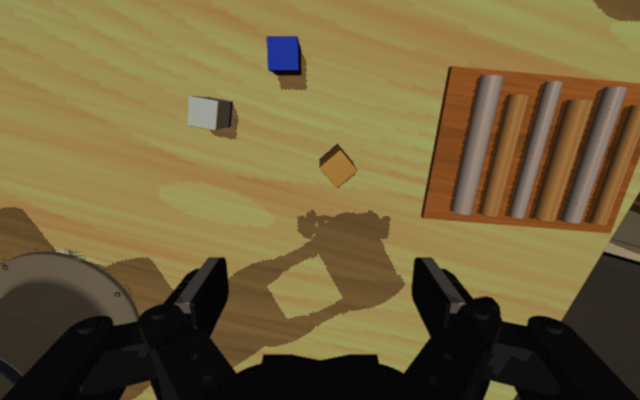

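The wrist view shows all three: pale (210,113), dark (282,54, blue up), tan (338,168), each localised well. Next: planning helper and pick of the pale post with an inward tilt, so a 90° turn lays it flat.

```bash
cat > plan.py <<'E'
# usage: plan.py gx gy gz psi_deg tilt_deg(+ = tool points outward along psi) ... prints shift/turn from the present pose; several targets allowed
import sys
from h import *
a=list(map(float,sys.argv[1:]))
for i in range(0,len(a),5):
    g=np.array(a[i:i+3]);Rt=R.from_euler('z',a[i+3],degrees=True)*R.from_quat([1,0,0,0])*R.from_euler('y',a[i+4],degrees=True)
    d,w=rel(g+19*Rt.as_matrix()[:,2],Rt);print("d",d,"w",w.round(3),"deg",round(np.degrees(np.linalg.norm(w)),1))
o=ctrl.get_obs();print("t",o["time"],"q",o["joint_pos"].round(2),"F",o["wrist_force"].round(1),"w",round(o["grip_width"],3))
E
python3 plan.py 500 -188 150 5.7 -50  436 -194.5 37 5.7 -50  436 -194.5 150 5.7 -50
```

```text
d [ 12.38 -13.79  19.35] w [ 0.08  -0.87   0.171] deg 51.0
d [  6.05 -14.95  30.65] w [ 0.08  -0.87   0.171] deg 51.0
d [  6.05 -14.95  19.35] w [ 0.08  -0.87   0.171] deg 51.0
t 2.75 q [-0.83  0.29  1.4  -0.    1.45  0.46] F [-0.4 -0.3 -0.1] w 0.999
```

```bash
python3 -m creep '[{"wx":0.02,"wy":-0.18,"wz":0.03,"dx":5,"dy":-5,"dz":4,"jaw":1},{"wx":0.03,"wy":-0.35,"wz":0.07,"dx":9,"dy":-9,"dz":8,"jaw":1},{"wx":0.05,"wy":-0.52,"wz":0.1,"dx":12.4,"dy":-13.8,"dz":12,"jaw":1},{"wx":0.065,"wy":-0.7,"wz":0.14,"dx":12.4,"dy":-13.8,"dz":15,"jaw":1},{"wx":0.08,"wy":-0.87,"wz":0.171,"dx":12.4,"dy":-13.8,"dz":19.4,"jaw":1},{"wx":0.08,"wy":-0.87,"wz":0.171,"dx":12.4,"dy":-13.8,"dz":19.4,"jaw":1},{"wx":0.08,"wy":-0.87,"wz":0.171,"dx":12.4,"dy":-13.8,"dz":19.4,"jaw":1},{"wx":0.08,"wy":-0.87,"wz":0.171,"dx":12.4,"dy":-13.8,"dz":19.4,"jaw":1}]' 60; python3 plan.py  500 -188 150 5.7 -50 470 -191 68 5.7 -50 436 -194.5 37 5.7 -50
```

```text
time: 3.75
tool_pos: [486.5, -191.1, 141.2]
tcp_rot: [0.021, 0.907, 0.043, -0.418]
wrist_force: [-0.3, 0.7, -0.2]
grip_width: 1.0
grip_force: 0.0
d [ 0.21 -0.17  0.28] w [-0.001 -0.008 -0.004] deg 0.5
d [ 4.49 -0.18  7.9 ] w [-0.001 -0.008 -0.004] deg 0.5
d [ 4.63 -0.17 12.51] w [-0.001 -0.008 -0.004] deg 0.5
t 3.75 q [-0.3   0.89  1.14 -0.32  1.92  1.19] F [-0.3  0.7 -0.2] w 1.0
```

```bash
python3 -m creep '[{"wx":0,"wy":0,"wz":0,"dx":4.3,"dy":0,"dz":3,"jaw":1},{"wx":0,"wy":0,"wz":0,"dx":4.4,"dy":0,"dz":7.6,"jaw":1},{"wx":0,"wy":0,"wz":0,"dx":4.4,"dy":0,"dz":10,"jaw":1},{"wx":0,"wy":0,"wz":0,"dx":4.4,"dy":0,"dz":12.2,"jaw":1},{"wx":0,"wy":0,"wz":0,"dx":4.4,"dy":0,"dz":12.2,"jaw":0.8},{"wx":0,"wy":0,"wz":0,"dx":4.4,"dy":0,"dz":12.2,"jaw":0},{"wx":0,"wy":0,"wz":0,"dx":4.4,"dy":0,"dz":12.2,"jaw":0},{"wx":0,"wy":0,"wz":0,"dx":4.4,"dy":0,"dz":12.2,"jaw":0},{"wx":0,"wy":0,"wz":0,"dx":4.4,"dy":0,"dz":12.2,"jaw":0},{"wx":0,"wy":0,"wz":0,"dx":4.4,"dy":0,"dz":12.2,"jaw":0}]' 60; python3 look.py w3 60 85; python3 plan.py  436 -194.5 37 5.7 -50 
```

```text
time: 5.0
tool_pos: [422.2, -196.5, 26.4]
tcp_rot: [0.021, 0.906, 0.044, -0.421]
wrist_force: [6.6, -0.5, 12.6]
grip_width: 0.41
grip_force: 58.8
pose [ 422.2 -196.5   26.4] [[0.642, 0.098, -0.761], [0.062, -0.995, -0.076], [-0.764, 0.001, -0.645]]
cam in tool [  76.1   -1.1 -142.6] view [-0.92 -0.09 -0.39]
254941
blob px [326. 368.] 30629 c [-702.8 -170.7] size [3680.3 2427.1] ang 90.0 z [60.9 67.9 74.2] bgr [22. 22. 24.]
d [ 0.09 -0.06  0.16] w [-0.    -0.002 -0.002] deg 0.2
t 5.05 q [-0.33  0.98  1.34 -0.33  1.64  1.26] F [ 5.9 -0.5 13. ] w 0.419
```

View pics/w3.png

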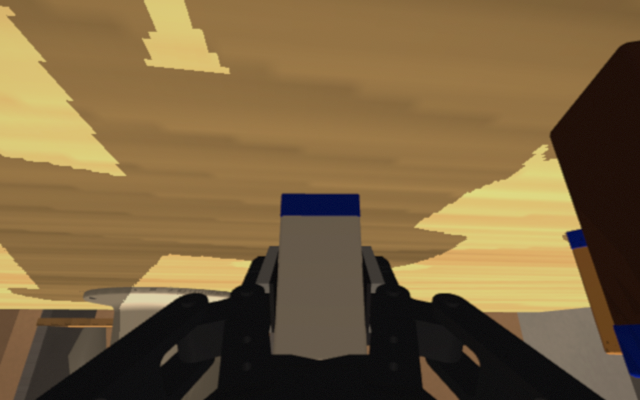

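Pale post firmly gripped (px 320,270), blue end down. Lift, swing over and turn 90° while looking at the gauge.

```bash
python3 -m creep '[{"wx":0,"wy":0,"wz":0,"dx":-2.3,"dy":0,"dz":-2,"jaw":0},{"wx":0,"wy":0,"wz":0,"dx":-5,"dy":0,"dz":-4,"jaw":0},{"wx":0,"wy":0,"wz":0,"dx":-8,"dy":0,"dz":-7,"jaw":0},{"wx":0,"wy":0,"wz":0,"dx":-11.5,"dy":0,"dz":-9.7,"jaw":0},{"wx":0,"wy":0,"wz":0,"dx":-11.5,"dy":0,"dz":-9.7,"jaw":0}]' 60; python3 plan.py  480 -60 200 2.6 -5  480 -60 200 2.6 40
```

```text
time: 5.68
tool_pos: [422.7, -196.5, 178.4]
tcp_rot: [0.022, 0.906, 0.044, -0.419]
wrist_force: [-0.1, -0.7, -1.6]
grip_width: 0.414
grip_force: 60.4
d [  4.22 -13.03  -5.44] w [0.027 0.779 0.047] deg 44.8
d [  4.78 -12.96  -6.77] w [0.008 1.564 0.058] deg 89.7
t 5.675 q [-0.33  0.77  1.3  -0.34  1.87  1.18] F [-0.1 -0.7 -1.6] w 0.414
```

```bash
python3 -m creep '[{"wx":0,"wy":0.18,"wz":0.01,"dx":2,"dy":-4,"dz":-3,"jaw":0},{"wx":0,"wy":0.36,"wz":0.02,"dx":4,"dy":-8,"dz":-5,"jaw":0},{"wx":0,"wy":0.54,"wz":0.03,"dx":4.8,"dy":-13,"dz":-6.8,"jaw":0},{"wx":0.01,"wy":0.72,"wz":0.04,"dx":4.8,"dy":-13,"dz":-6.8,"jaw":0},{"wx":0.01,"wy":0.9,"wz":0.045,"dx":4.8,"dy":-13,"dz":-6.8,"jaw":0},{"wx":0.01,"wy":1.08,"wz":0.05,"dx":4.8,"dy":-13,"dz":-6.8,"jaw":0},{"wx":0.01,"wy":1.26,"wz":0.055,"dx":4.8,"dy":-13,"dz":-6.8,"jaw":0},{"wx":0.01,"wy":1.44,"wz":0.058,"dx":4.8,"dy":-13,"dz":-6.8,"jaw":0},{"wx":0.008,"wy":1.564,"wz":0.058,"dx":4.8,"dy":-13,"dz":-6.8,"jaw":0},{"wx":0.008,"wy":1.564,"wz":0.058,"dx":4.8,"dy":-13,"dz":-6.8,"jaw":0},{"wx":0.008,"wy":1.564,"wz":0.058,"dx":4.8,"dy":-13,"dz":-6.8,"jaw":0}]' 60; python3 look.py w4 28 40
cat > base.py <<'E'
from h import *
p=ctrl.read_camera("wrist");P,c=cloud(p)
s=(P[:,0]>480)&(P[:,0]<760)&(abs(P[:,1])<160);P=P[s];c=c[s].astype(int)
sat=c.max(1)-c.min(1)
m=(P[:,2]>3)&(P[:,2]<12)&(sat<40)&(c.max(1)>70);print("base n",m.sum());r=cv2.minAreaRect(P[m][:,:2].astype(np.float32));print(r)
for n,k in(("green",(c[:,1]>c[:,2]+15)&(c[:,1]>c[:,0]+10)),("red",(c[:,2]>c[:,1]+40)&(c[:,2]>c[:,0]+40))):
    k=k&(P[:,2]>29)&(P[:,2]<38);Q=P[k]
    for sgn in(-1,1):
        q=Q[sgn*(Q[:,0]-620)>0]
        if len(q)>20:print(n,sgn,len(q),np.percentile(q[:,:2],[1,99],axis=0).round(1).tolist(),q[:,2].mean().round(1))
E
python3 base.py
```

```text
time: 7.05
tool_pos: [499.7, -35.5, 184.7]
tcp_rot: [-0.042, 0.949, 0.035, 0.311]
wrist_force: [-0.3, 0.2, -1.8]
grip_width: 0.413
grip_force: 60.6
pose [499.4 -35.7 184.7] [[0.802, 0.094, 0.59], [0.042, -0.994, 0.101], [0.596, -0.056, -0.801]]
cam in tool [  75.2   -1.  -140.6] view [ 0.33  0.09 -0.94]
255016
blob px [522. 107.] 527 c [ 718.9 -235.3] size [69.5 30.9] ang 52.0 z [28.8 34.2 39.5] bgr [44. 52. 61.]
blob px [ 41. 104.] 1211 c [684.5 329.3] size [59.2 96.6] ang 58.1 z [28.5 34.3 39.5] bgr [41. 33. 22.]
blob px [ 81. 131.] 453 c [655.4 281.2] size [30.4 92.1] ang 57.7 z [28.9 34.1 39.4] bgr [22. 19. 13.]
blob px [243. 136.] 468 c [659.8  78.8] size [22.6 28.7] ang 2.6 z [29.4 32.7 33.7] bgr [  8.  17. 113.]
blob px [327. 135.] 678 c [666.  -20.5] size [18.5 60.4] ang 6.9 z [29.5 32.5 33.7] bgr [45. 69. 40.]
blob px [233. 207.] 568 c [573.   74.9] size [22.4 28.5] ang 2.6 z [30.1 32.6 33.8] bgr [  9.  17. 120.]
blob px [576. 290.] 397 c [ 517.9 -256.8] size [35.7  3.2] ang 16.9 z [28.7 34.4 39.5] bgr [ 5.  9. 20.]
base n 10969
((615.2167358398438, 33.52214813232422), (139.5309295654297, 268.60986328125), 6.206211090087891)
green 1 579 [[656.8, -47.4], [674.4, 8.4]] 32.6
red -1 561 [[561.8, 60.8], [584.3, 89.0]] 32.6
red 1 438 [[648.8, 64.7], [671.1, 92.5]] 32.6
```

View pics/w4.png

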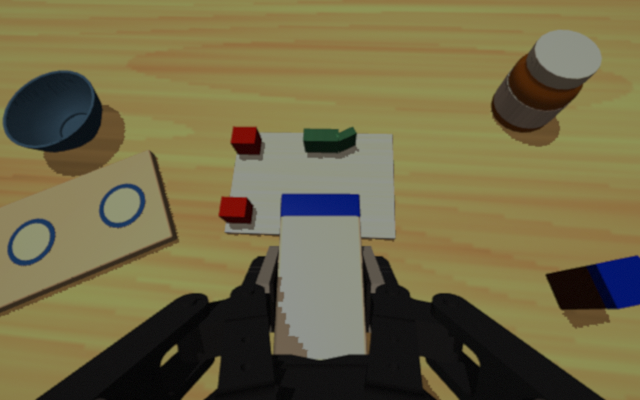

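The wrist view shows the gauge clearly (red jaws at (245,138) and (235,208), green at (327,138)), the post's blue end in front at (320,205). Gauge centre line: (621-.045s, -13+s), yaw 2.6°.

```bash
python3 plan.py 621.8 -75 110 2.6 40  621.8 -75 31 2.6 40
```

```text
d [ 5.44  5.67 14.65] w [-0.076  0.064  0.001] deg 5.7
d [ 0.76  6.13 21.  ] w [-0.076  0.064  0.001] deg 5.7
t 7.15 q [-0.42  0.28  2.21  1.29  0.35 -0.1 ] F [ 0.3  1.2 -0.9] w 0.412
```

```bash
python3 -m creep '[{"wx":-0.03,"wy":0.02,"wz":0,"dx":2.7,"dy":2.5,"dz":5,"jaw":0},{"wx":-0.05,"wy":0.04,"wz":0,"dx":5.4,"dy":5,"dz":10,"jaw":0},{"wx":-0.076,"wy":0.064,"wz":0,"dx":5.4,"dy":5.7,"dz":14.6,"jaw":0},{"wx":-0.076,"wy":0.064,"wz":0,"dx":5.4,"dy":5.7,"dz":14.6,"jaw":0},{"wx":-0.076,"wy":0.064,"wz":0,"dx":5.4,"dy":5.7,"dz":14.6,"jaw":0},{"wx":-0.076,"wy":0.064,"wz":0,"dx":5.4,"dy":5.7,"dz":14.6,"jaw":0},{"wx":-0.076,"wy":0.064,"wz":0,"dx":5.4,"dy":5.7,"dz":14.6,"jaw":0}]' 60; python3 plan.py 621.8 -75 110 2.6 40  621.8 -75 31 2.6 40
```

```text
time: 8.02
tool_pos: [634.3, -74.6, 97.4]
tcp_rot: [-0.008, 0.939, 0.023, 0.343]
wrist_force: [-0.2, 0.7, -1.2]
grip_width: 0.413
grip_force: 60.6
d [-0.14 -0.02  0.13] w [-0.001 -0.002  0.003] deg 0.2
d [-5.23 -0.03  6.18] w [-0.001 -0.002  0.003] deg 0.2
t 8.025 q [-0.34  0.61  2.03  2.13  0.29 -0.88] F [-0.2  0.7 -1.2] w 0.413
```

```bash
python3 -m creep '[{"wx":0,"wy":0,"wz":0,"dx":-2,"dy":0,"dz":2.5,"jaw":0},{"wx":0,"wy":0,"wz":0,"dx":-4,"dy":0,"dz":4.7,"jaw":0},{"wx":0,"wy":0,"wz":0,"dx":-4.6,"dy":0,"dz":5.5,"jaw":0},{"wx":0,"wy":0,"wz":0,"dx":-5.1,"dy":0,"dz":6.0,"jaw":0},{"wx":0,"wy":0,"wz":0,"dx":-5.1,"dy":0,"dz":6.0,"jaw":0},{"wx":0,"wy":0,"wz":0,"dx":-5.1,"dy":0,"dz":6.0,"jaw":0}]' 60; python3 plan.py 621.8 -75 31 2.6 40; python3 look.py w5 36 48
```

```text
time: 8.78
tool_pos: [634.2, -74.8, 18.5]
tcp_rot: [-0.007, 0.939, 0.023, 0.343]
wrist_force: [-0.4, 0.5, -1.8]
grip_width: 0.41
grip_force: 60.6
d [-0.15 -0.04  0.15] w [-0.    -0.002  0.003] deg 0.2
t 8.775 q [-0.34  0.79  2.06  2.53  0.44 -1.31] F [-0.4  0.5 -1.8] w 0.41
pose [634.1 -74.8  18.5] [[0.764, 0.047, 0.643], [0.037, -0.999, 0.029], [0.644, 0.001, -0.765]]
cam in tool [  74.5   -1.2 -141. ] view [ 0.39  0.02 -0.92]
255000
blob px [603. 100.] 2260 c [ 730.9 -222.2] size [62.1 19.2] ang 10.3 z [36.6 42.1 47.2] bgr [38. 48. 58.]
blob px [320. 278.] 15237 c [626.9 -73.6] size [69.  62.8] ang 2.9 z [40.7 42.  43.5] bgr [119. 118. 115.]
```

View pics/w5.png

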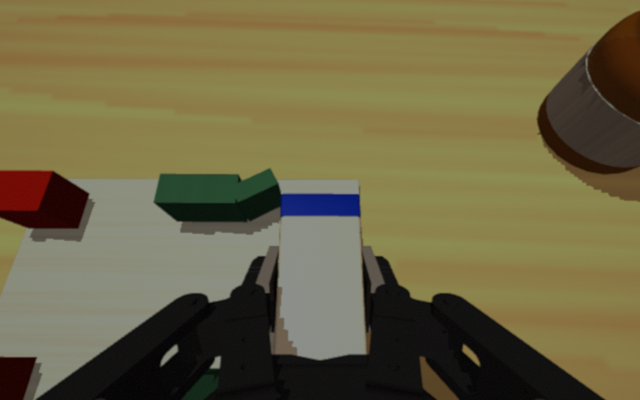

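Post lies on the entry base, with its blue end at (320,205) beside the green lead-in (265,185), about 3 mm too far outward. Shift it, loosen and push with the rear finger.

```bash
python3 -m creep '[{"wx":0,"wy":0,"wz":0,"dx":-0.25,"dy":0,"dz":-0.2,"jaw":0},{"wx":0,"wy":0,"wz":0,"dx":-0.25,"dy":0,"dz":-0.2,"jaw":0},{"wx":0,"wy":0,"wz":0,"dx":-0.25,"dy":0,"dz":-0.2,"jaw":0.5},{"wx":0,"wy":0,"wz":0,"dx":-0.25,"dy":0,"dz":-0.2,"jaw":0.5},{"wx":0,"wy":0,"wz":0,"dx":-0.25,"dy":-0.8,"dz":-0.2,"jaw":0.5},{"wx":0,"wy":0,"wz":0,"dx":-0.25,"dy":-1.6,"dz":-0.2,"jaw":0.5},{"wx":0,"wy":0,"wz":0,"dx":-0.25,"dy":-2.4,"dz":-0.2,"jaw":0.5},{"wx":0,"wy":0,"wz":0,"dx":-0.25,"dy":-3.2,"dz":-0.2,"jaw":0.5},{"wx":0,"wy":0,"wz":0,"dx":-0.25,"dy":-4,"dz":-0.2,"jaw":0.5},{"wx":0,"wy":0,"wz":0,"dx":-0.25,"dy":-4.8,"dz":-0.2,"jaw":0.5},{"wx":0,"wy":0,"wz":0,"dx":-0.25,"dy":-5.6,"dz":-0.2,"jaw":0.5},{"wx":0,"wy":0,"wz":0,"dx":-0.25,"dy":-6.4,"dz":-0.2,"jaw":0.5}]' 60; python3 look.py w6 38 48
```

```text
time: 10.32
tool_pos: [627.6, -10.5, 17.5]
tcp_rot: [-0.008, 0.939, 0.022, 0.342]
wrist_force: [-0.1, -1.3, 2.2]
grip_width: 0.501
grip_force: 0.8
pose [627.3  -9.7  17.4] [[0.765, 0.048, 0.642], [0.038, -0.999, 0.03], [0.643, 0.001, -0.766]]
cam in tool [  74.6   -0.4 -140.9] view [ 0.39  0.02 -0.92]
254928
blob px [330. 278.] 14393 c [620.4 -19.6] size [68.  49.9] ang 3.0 z [39.6 40.7 42. ] bgr [127. 125. 121.]
blob px [258. 287.] 772 c [608.7  18.2] size [30.1 14. ] ang 3.1 z [38.5 43.  47.4] bgr [29. 33. 35.]
```

View pics/w6.png

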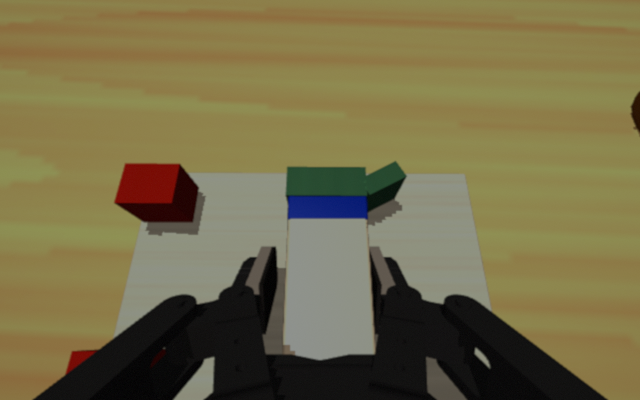

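The post is in the go gap (blue end at (327,207) against green at (327,182)). Continue to the red jaws.

```bash
python3 -m creep '[{"wx":0,"wy":0,"wz":0,"dx":0,"dy":-0.8,"dz":0,"jaw":0.5},{"wx":0,"wy":0,"wz":0,"dx":0,"dy":-1.6,"dz":0,"jaw":0.5},{"wx":0,"wy":0,"wz":0,"dx":0,"dy":-2.4,"dz":0,"jaw":0.5},{"wx":0,"wy":0,"wz":0,"dx":0,"dy":-3.2,"dz":0,"jaw":0.5},{"wx":0,"wy":0,"wz":0,"dx":0,"dy":-4,"dz":0,"jaw":0.5},{"wx":0,"wy":0,"wz":0,"dx":0,"dy":-4.6,"dz":0,"jaw":0.5},{"wx":0,"wy":0,"wz":0,"dx":0,"dy":-5,"dz":0,"jaw":0.5},{"wx":0,"wy":0,"wz":0,"dx":0,"dy":-5.3,"dz":0,"jaw":0.5},{"wx":0,"wy":0,"wz":0,"dx":0,"dy":-5.5,"dz":0,"jaw":0.5}]' 60; for i in 1 2 ; do python3 -m creep '[{"wx":0,"wy":0,"wz":0,"dx":0,"dy":-0.15,"dz":0,"jaw":0.5},{"wx":0,"wy":0,"wz":0,"dx":0,"dy":-0.15,"dz":0,"jaw":0.5}]' | grep -E "pos|wrist"; done; python3 look.py w7 38 48
```

```text
time: 11.5
tool_pos: [625.0, 43.9, 17.4]
tcp_rot: [-0.008, 0.939, 0.022, 0.342]
wrist_force: [0.7, -1.2, 0.8]
grip_width: 0.499
grip_force: 0.5
tool_pos: [624.9, 45.4, 17.4]
wrist_force: [0.1, -0.6, -0.1]
tool_pos: [624.8, 46.9, 17.4]
wrist_force: [-1.0, -0.9, 0.4]
pose [624.8  46.9  17.4] [[0.765, 0.047, 0.643], [0.037, -0.999, 0.029], [0.643, 0.001, -0.766]]
cam in tool [  74.5   -1.2 -141. ] view [ 0.39  0.02 -0.92]
254916
blob px [330. 278.] 14394 c [617.7  37.7] size [68.1 50.1] ang 2.7 z [39.6 40.7 42. ] bgr [129. 128. 123.]
blob px [258. 286.] 765 c [605.7  75.6] size [29.7 14. ] ang 3.1 z [38.6 42.8 47.3] bgr [30. 33. 36.]
```

```bash
python3 -m creep '[{"wx":0,"wy":0,"wz":0,"dx":0,"dy":-0.15,"dz":0,"jaw":0.5},{"wx":0,"wy":0,"wz":0,"dx":0,"dy":-0.15,"dz":0,"jaw":0.5}]' | grep -E "pos|force"
python3 -m creep '[{"wx":0,"wy":0,"wz":0,"dx":0,"dy":-0.15,"dz":0,"jaw":0.5},{"wx":0,"wy":0,"wz":0,"dx":0,"dy":-0.15,"dz":0,"jaw":0.5}]' | grep -E "pos|force"
python3 -m creep '[{"wx":0,"wy":0,"wz":0,"dx":0,"dy":-0.1,"dz":0,"jaw":0.5},{"wx":0,"wy":0,"wz":0,"dx":0,"dy":-0.1,"dz":0,"jaw":0.5}]' | grep -E "pos|force"
```

```text
tool_pos: [625.0, 47.2, 17.6]
wrist_force: [-1.6, -16.5, 2.3]
grip_force: 8.4
tool_pos: [626.4, 48.7, 18.3]
wrist_force: [4.7, -15.4, 4.0]
grip_force: 8.0
tool_pos: [627.0, 49.3, 18.8]
wrist_force: [7.2, -20.9, 5.9]
grip_force: 11.2
```

Red jaws stopped the post (about 15–20 N at y≈47). Now regrasp with inward tilt so the next 90° turn raises the blue end.

```bash
python3 -m creep '[{"wx":0,"wy":0,"wz":0,"dx":0,"dy":0.3,"dz":0,"jaw":0.6},{"wx":0,"wy":0,"wz":0,"dx":0,"dy":0.3,"dz":0,"jaw":0.7},{"wx":0,"wy":0,"wz":0,"dx":2.5,"dy":0.3,"dz":-3,"jaw":0.7},{"wx":0,"wy":0,"wz":0,"dx":6,"dy":0.3,"dz":-7,"jaw":1},{"wx":0,"wy":0,"wz":0,"dx":8,"dy":0.3,"dz":-9.5,"jaw":1},{"wx":0,"wy":0,"wz":0,"dx":8,"dy":0.3,"dz":-9.5,"jaw":1}]' 60; python3 look.py w8 38 48; python3 plan.py 618 44 150 2.6 0 623.4 44 150 2.6 -35
```

```text
time: 13.55
tool_pos: [625.2, 48.1, 143.3]
tcp_rot: [-0.008, 0.938, 0.023, 0.346]
wrist_force: [-0.4, -0.1, -1.2]
grip_width: 1.0
grip_force: 0.0
pose [624.2  47.8 141.3] [[0.762, 0.049, 0.645], [0.038, -0.999, 0.031], [0.646, 0.001, -0.763]]
cam in tool [  76.    -1.4 -142.2] view [ 0.4   0.02 -0.92]
254943
blob px [620. 187.] 641 c [ 736.4 -221.2] size [18.4 60.9] ang 87.9 z [38.3 43.2 47.5] bgr [38. 47. 58.]
blob px [ 29. 172.] 655 c [716.4 310.5] size [22.7 76.9] ang 0.8 z [38.5 43.1 47.7] bgr [36. 29. 19.]
blob px [ 62. 238.] 584 c [663.6 273.4] size [27.9 89.5] ang 74.0 z [38.5 43.6 47.8] bgr [24. 19. 13.]
blob px [323. 306.] 4252 c [616.9  47. ] size [70.3 36.1] ang 7.2 z [39.5 40.7 41.9] bgr [126. 121. 117.]
d [-1.16  0.34  0.37] w [-0.    -0.703  0.003] deg 40.3
d [-1.35  0.37 -0.25] w [ 1.000e-03 -1.313e+00  3.000e-03] deg 75.3
t 13.6 q [-0.05  0.5   2.04  2.56  0.12 -1.07] F [-0.3 -0.4 -0.6] w 1.0
```

View pics/w8.png

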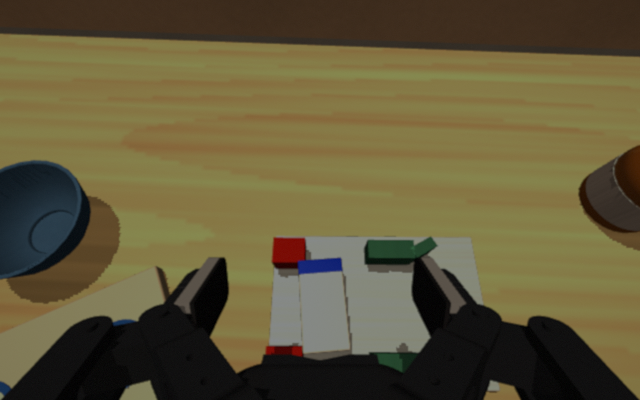

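Post lies stopped at the red jaws, (323,306), yawed about 7°, blue end away. Turning the tool to inward tilt above it.

```bash
python3 -m creep '[{"wx":0,"wy":-0.15,"wz":0,"dx":0,"dy":0,"dz":-1,"jaw":1},{"wx":0,"wy":-0.3,"wz":0,"dx":0,"dy":0,"dz":-2,"jaw":1},{"wx":0,"wy":-0.48,"wz":0,"dx":-1,"dy":0,"dz":-2,"jaw":1},{"wx":0,"wy":-0.66,"wz":0,"dx":-1.3,"dy":0,"dz":-2,"jaw":1},{"wx":0,"wy":-0.84,"wz":0,"dx":-1.3,"dy":0,"dz":-2,"jaw":1},{"wx":0,"wy":-1.02,"wz":0,"dx":-1.3,"dy":0,"dz":-2,"jaw":1},{"wx":0,"wy":-1.2,"wz":0,"dx":-1.3,"dy":0,"dz":-2,"jaw":1},{"wx":0,"wy":-1.3,"wz":0,"dx":-1.3,"dy":0,"dz":-2,"jaw":1},{"wx":0,"wy":-1.3,"wz":0,"dx":-1.3,"dy":0,"dz":-2,"jaw":1}]' 60; python3 plan.py 622 47.5 100 7.2 -35 622 47.5 31 7.2 -35
```

```text
time: 14.72
tool_pos: [599.1, 45.9, 145.4]
tcp_rot: [-0.07, 0.992, 0.051, 0.093]
wrist_force: [-0.4, 2.2, -1.6]
grip_width: 1.002
grip_force: 0.0
d [0.02 0.9  6.15] w [-0.131 -0.804  0.018] deg 46.7
d [-1.3   1.78 12.87] w [-0.131 -0.804  0.018] deg 46.7
t 14.725 q [-0.12  0.49  1.67  0.23  0.84  1.21] F [-0.4  2.2 -1.6] w 1.002
```

```bash
python3 -m creep '[{"wx":-0.05,"wy":-0.18,"wz":0,"dx":0,"dy":0.3,"dz":1,"jaw":1},{"wx":-0.1,"wy":-0.36,"wz":0,"dx":0,"dy":0.6,"dz":2,"jaw":1},{"wx":-0.13,"wy":-0.54,"wz":0.01,"dx":0,"dy":0.9,"dz":4,"jaw":1},{"wx":-0.13,"wy":-0.72,"wz":0.018,"dx":0,"dy":0.9,"dz":6.1,"jaw":1},{"wx":-0.131,"wy":-0.804,"wz":0.018,"dx":0,"dy":0.9,"dz":6.1,"jaw":1},{"wx":-0.131,"wy":-0.804,"wz":0.018,"dx":0,"dy":0.9,"dz":6.1,"jaw":1},{"wx":-0.131,"wy":-0.804,"wz":0.018,"dx":0,"dy":0.9,"dz":6.1,"jaw":1}]' 60; python3 plan.py 622 47.5 100 7.2 -35 622 47.5 31 7.2 -35
```

```text
time: 15.6
tool_pos: [613.4, 47.2, 86.4]
tcp_rot: [0.018, 0.953, 0.061, -0.295]
wrist_force: [-0.1, -0.4, -0.2]
grip_width: 1.002
grip_force: 0.0
d [-0.08  0.08  0.29] w [-0.001 -0.01   0.002] deg 0.6
d [3.82 0.09 5.98] w [-0.001 -0.01   0.002] deg 0.6
t 15.6 q [ 0.01  0.94  0.98 -0.06  1.81  1.46] F [-0.1 -0.4 -0.2] w 1.002
```

```bash
python3 -m creep '[{"wx":0,"wy":0,"wz":0,"dx":1.6,"dy":0,"dz":2.4,"jaw":1},{"wx":0,"wy":0,"wz":0,"dx":3,"dy":0,"dz":4.3,"jaw":1},{"wx":0,"wy":0,"wz":0,"dx":3.9,"dy":0,"dz":5.7,"jaw":1},{"wx":0,"wy":0,"wz":0,"dx":3.9,"dy":0,"dz":5.7,"jaw":1},{"wx":0,"wy":0,"wz":0,"dx":3.9,"dy":0,"dz":5.7,"jaw":0},{"wx":0,"wy":0,"wz":0,"dx":3.9,"dy":0,"dz":5.7,"jaw":0},{"wx":0,"wy":0,"wz":0,"dx":3.9,"dy":0,"dz":5.7,"jaw":0},{"wx":0,"wy":0,"wz":0,"dx":3.9,"dy":0,"dz":5.7,"jaw":0},{"wx":0,"wy":0,"wz":0,"dx":3.9,"dy":0,"dz":5.7,"jaw":0}]' 60
python3 -m creep '[{"wx":0,"wy":0,"wz":0,"dx":-1.6,"dy":0,"dz":-2.4,"jaw":0},{"wx":0,"wy":0,"wz":0,"dx":-4,"dy":0,"dz":-6,"jaw":0},{"wx":0,"wy":0,"wz":0,"dx":-6.5,"dy":0,"dz":-10,"jaw":0},{"wx":0,"wy":0,"wz":0,"dx":-9,"dy":0,"dz":-13,"jaw":0},{"wx":0,"wy":0,"wz":0,"dx":-9,"dy":0,"dz":-13,"jaw":0}]' 60; python3 plan.py 500 200 220 18 10 490 195 220 28 55
```

```text
time: 16.73
tool_pos: [614.2, 46.2, 18.6]
tcp_rot: [0.019, 0.953, 0.06, -0.295]
wrist_force: [0.9, -3.8, 6.7]
grip_width: 0.412
grip_force: 60.8
time: 17.35
tool_pos: [614.2, 46.7, 179.0]
tcp_rot: [0.019, 0.954, 0.06, -0.293]
wrist_force: [0.5, 0.1, -2.0]
grip_width: 0.413
grip_force: 60.6
d [ -8.77 -16.71   3.24] w [-0.039  0.769 -0.188] deg 45.4
d [ -9.15 -16.83   2.55] w [ 0.073  1.538 -0.394] deg 91.1
t 17.35 q [ 0.01  0.85  0.92 -0.07  1.96  1.45] F [ 0.5  0.1 -2. ] w 0.413
```

```bash
python3 -m creep '[{"wx":0,"wy":0.17,"wz":-0.04,"dx":-4,"dy":-4,"dz":-2,"jaw":0},{"wx":0.01,"wy":0.34,"wz":-0.08,"dx":-8,"dy":-9,"dz":0,"jaw":0},{"wx":0.02,"wy":0.51,"wz":-0.13,"dx":-9,"dy":-14,"dz":2,"jaw":0},{"wx":0.03,"wy":0.68,"wz":-0.17,"dx":-9.2,"dy":-16.8,"dz":2.5,"jaw":0},{"wx":0.04,"wy":0.85,"wz":-0.21,"dx":-9.2,"dy":-16.8,"dz":2.5,"jaw":0},{"wx":0.05,"wy":1.02,"wz":-0.26,"dx":-9.2,"dy":-16.8,"dz":2.5,"jaw":0},{"wx":0.06,"wy":1.19,"wz":-0.3,"dx":-9.2,"dy":-16.8,"dz":2.5,"jaw":0},{"wx":0.065,"wy":1.36,"wz":-0.35,"dx":-9.2,"dy":-16.8,"dz":2.5,"jaw":0},{"wx":0.073,"wy":1.538,"wz":-0.394,"dx":-9.2,"dy":-16.8,"dz":2.5,"jaw":0},{"wx":0.073,"wy":1.538,"wz":-0.394,"dx":-9.2,"dy":-16.8,"dz":2.5,"jaw":0},{"wx":0.073,"wy":1.538,"wz":-0.394,"dx":-9.2,"dy":-16.8,"dz":2.5,"jaw":0},{"wx":0.073,"wy":1.538,"wz":-0.394,"dx":-9.2,"dy":-16.8,"dz":2.5,"jaw":0}]' 60
cat > spots.py <<'E'
from h import *
p=ctrl.read_camera("wrist")
for d in ctrl.landmark_of(p,"spot1"):print("spot",np.round(d["location"],1),round(d["conf"],2))
P,c=cloud(p);c=c.astype(int)
m=(P[:,2]>8)&(P[:,2]<20)&(c[:,0]>c[:,2]+25)&(P[:,1]>120)&(P[:,0]<640)
Q=P[m][:,:2];print(m.sum())
for s in((572,207.5),(522,301.5),(470.5,394)):
    q=Q[np.hypot(*(Q-s).T)<40]
    if len(q)>100:print(s,len(q),np.round(cv2.minEnclosingCircle(q.astype(np.float32)),1) if 0 else (q.mean(0).round(1),np.ptp(q,axis=0).round(1)))
E
python3 spots.py;python3 look.py w9 25 250; python3 plan.py 500 190 220 28 55
```

```text
time: 18.85
tool_pos: [488.8, 233.1, 204.2]
tcp_rot: [-0.164, 0.898, 0.223, 0.342]
wrist_force: [0.1, 0.6, -2.5]
grip_width: 0.415
grip_force: 60.7
spot [469.1 395.   15.4] 0.86
spot [572.8 205.5  12. ] 0.59
978
(572, 207.5) 515 (array([575.3, 207.8]), array([51.7, 52.5]))
(470.5, 394) 461 (array([470.2, 394.3]), array([52.3, 52.8]))
pose [488.4 233.1 203.7] [[0.671, 0.511, 0.538], [0.288, -0.848, 0.446], [0.684, -0.144, -0.715]]
cam in tool [  74.1   -0.5 -140.8] view [ 0.32  0.34 -0.88]
254971
blob px [173.  28.] 6672 c [737.6 661.8] size [ 99.6 187.9] ang 60.0 z [ 30.6  76.7 118.1] bgr [26. 34. 44.]
blob px [ 50. 110.] 14332 c [511.5 651.6] size [200.4 137.9] ang 19.5 z [ 87.3 107.5 186.3] bgr [49. 58. 68.]
blob px [362. 132.] 2742 c [673.5 312.7] size [108.1 107.5] ang 24.4 z [26.2 40.9 49.2] bgr [59. 51. 38.]
blob px [339. 295.] 23675 c [478.2 218.3] size [ 75.5 110. ] ang 31.2 z [201.  238.4 248.6] bgr [61. 34. 30.]
blob px [566. 237.] 843 c [659.8  78.8] size [23.8 28.8] ang 3.2 z [26.9 32.4 33.7] bgr [ 10.  18. 120.]
blob px [546. 319.] 1060 c [573.1  75.1] size [23. 29.] ang 2.5 z [27.4 32.4 33.9] bgr [ 10.  18. 125.]
d [ 1.04  4.25 -0.62] w [-0.135  0.201 -0.075] deg 14.5
t 19.0 q [ 0.08  0.31  2.2   1.68  0.42 -0.38] F [-0.5 -0.2 -0.8] w 0.411
```

View pics/w9.png

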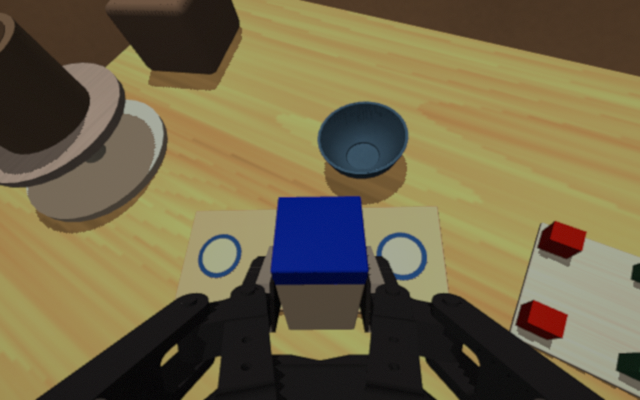

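Blue end is now up at (320,235); spots visible at (403,256) and (220,256). Place on the spot nearest the gauge at (574.5,207.5).

```bash
python3 plan.py 568.3 204.2 120 28 55 568.3 204.2 62 28 55
```

```text
d [-0.81  7.97 10.84] w [-0.135  0.201 -0.075] deg 14.5
d [-4.78  8.81 14.99] w [-0.135  0.201 -0.075] deg 14.5
t 19.0 q [ 0.08  0.31  2.2   1.68  0.42 -0.38] F [-0.5 -0.2 -0.8] w 0.411
```

```bash
python3 -m creep '[{"wx":-0.06,"wy":0.1,"wz":-0.03,"dx":0,"dy":3,"dz":3,"jaw":0},{"wx":-0.135,"wy":0.2,"wz":-0.075,"dx":0,"dy":6,"dz":6,"jaw":0},{"wx":-0.135,"wy":0.201,"wz":-0.075,"dx":-0.8,"dy":8,"dz":10.8,"jaw":0},{"wx":-0.135,"wy":0.201,"wz":-0.075,"dx":-0.8,"dy":8,"dz":10.8,"jaw":0},{"wx":-0.135,"wy":0.201,"wz":-0.075,"dx":-0.8,"dy":8,"dz":10.8,"jaw":0},{"wx":-0.135,"wy":0.201,"wz":-0.075,"dx":-0.8,"dy":8,"dz":10.8,"jaw":0},{"wx":-0.135,"wy":0.201,"wz":-0.075,"dx":-0.8,"dy":8,"dz":10.8,"jaw":0},{"wx":-0.135,"wy":0.201,"wz":-0.075,"dx":-0.8,"dy":8,"dz":10.8,"jaw":0}]' 60;python3 plan.py 568.3 204.2 120 28 55 568.3 204.2 60 28 55; python3 look.py w10 15 165
```

```text
time: 20.0
tool_pos: [583.0, 212.5, 112.2]
tcp_rot: [-0.112, 0.859, 0.216, 0.45]
wrist_force: [0.6, -0.9, -1.7]
grip_width: 0.406
grip_force: 60.6
d [-0.33  0.05  0.07] w [-0.002 -0.005  0.002] deg 0.3
d [-5.26  0.04  3.49] w [-0.002 -0.005  0.002] deg 0.3
t 20.0 q [ 0.07  0.73  2.25  2.66  0.82 -1.48] F [ 0.6 -0.9 -1.7] w 0.406
pose [583.1 212.4 112.2] [[0.501, 0.472, 0.725], [0.269, -0.882, 0.387], [0.822, 0.001, -0.569]]
cam in tool [  74.3   -0.8 -140.7] view [ 0.55  0.29 -0.78]
255046
blob px [71. 41.] 11568 c [738.6 659.3] size [ 96.7 188.1] ang 62.3 z [ 20.7  66.  112.2] bgr [24. 31. 40.]
blob px [311. 290.] 40201 c [619.3 253.5] size [237.2 218.6] ang 8.6 z [ 27.8 146.9 163.1] bgr [53. 35. 31.]
blob px [535. 315.] 2082 c [659.8  78.7] size [23.8 29.5] ang 3.0 z [17.3 32.  33.5] bgr [  9.  15. 107.]
blob px [319. 363.] 1425 c [547.6 197.8] size [41.1 55.1] ang 24.1 z [160.1 162.4 164.8] bgr [30. 32. 34.]
```

```bash
python3 -m creep '[{"wx":0,"wy":0,"wz":0,"dx":-2.5,"dy":0,"dz":1.7,"jaw":0},{"wx":0,"wy":0,"wz":0,"dx":-4.5,"dy":0,"dz":3,"jaw":0},{"wx":0,"wy":0,"wz":0,"dx":-5.1,"dy":0,"dz":3.4,"jaw":0},{"wx":0,"wy":0,"wz":0,"dx":-5.1,"dy":0,"dz":3.4,"jaw":0},{"wx":0,"wy":0,"wz":0,"dx":-5.1,"dy":0,"dz":3.4,"jaw":0}]' 60|grep -E "pos|force"
python3 -m creep '[{"wx":0,"wy":0,"wz":0,"dx":-0.16,"dy":0,"dz":0.11,"jaw":0},{"wx":0,"wy":0,"wz":0,"dx":-0.16,"dy":0,"dz":0.11,"jaw":0}]' 60|grep -E "pos|force"
python3 -m creep '[{"wx":0,"wy":0,"wz":0,"dx":-0.16,"dy":0,"dz":0.11,"jaw":0},{"wx":0,"wy":0,"wz":0,"dx":-0.16,"dy":0,"dz":0.11,"jaw":0}]' 60|grep -E "pos|force"
python3 plan.py 568.3 204.2 55 28 55
```

```text
tool_pos: [582.6, 211.3, 50.9]
wrist_force: [-0.5, 0.4, -1.5]
grip_force: 60.7
tool_pos: [582.7, 211.2, 48.8]
wrist_force: [-2.0, -2.3, 5.1]
grip_force: 61.4
tool_pos: [583.1, 211.4, 48.4]
wrist_force: [-9.3, -5.3, 25.8]
grip_force: 62.9
d [-0.41 -0.07  0.17] w [ 0.    -0.01   0.003] deg 0.6
t 21.175 q [ 0.06  0.92  2.26  2.73  1.   -1.59] F [-9.3 -5.3 25.8] w 0.41
```

```bash
python3 -m creep '[{"wx":0,"wy":0,"wz":0,"dx":0.14,"dy":0,"dz":-0.1,"jaw":0},{"wx":0,"wy":0,"wz":0,"dx":0.14,"dy":0,"dz":-0.1,"jaw":0.3},{"wx":0,"wy":0,"wz":0,"dx":0.14,"dy":0,"dz":-0.1,"jaw":0.6},{"wx":0,"wy":0,"wz":0,"dx":0.14,"dy":0,"dz":-0.1,"jaw":0.8},{"wx":0,"wy":0,"wz":0,"dx":0.14,"dy":0,"dz":-0.1,"jaw":0.8},{"wx":0,"wy":0,"wz":0,"dx":0.14,"dy":0,"dz":-2.5,"jaw":0.8},{"wx":0,"wy":0,"wz":0,"dx":0.14,"dy":0,"dz":-7,"jaw":0.8},{"wx":0,"wy":0,"wz":0,"dx":3,"dy":0,"dz":-12,"jaw":1},{"wx":0,"wy":0,"wz":0,"dx":7,"dy":0,"dz":-15,"jaw":1},{"wx":0,"wy":0,"wz":0,"dx":9,"dy":0,"dz":-15,"jaw":1},{"wx":0,"wy":0,"wz":0,"dx":9,"dy":0,"dz":-15,"jaw":1}]' 60
python3 look.py w11 60 100; python3 - <<'E'
from h import *
p=ctrl.read_camera("side");cv2.imwrite("pics/side1.png",p["color"][150:400,150:500])
t=ctrl.read_camera("top");z=t["range_z"].astype(float);v,u=np.mgrid[:400,:640].astype(float);W=world(t,u,v,z)
m=((W[...,2]>58)&(W[...,2]<98)&(W[...,0]>350)&(W[...,0]<650)).astype(np.uint8)
n,l,s,c=cv2.connectedComponentsWithStats(m)
for i in range(1,n):
    if s[i,4]>60:
        Q=W[l==i];print(np.round(cv2.minAreaRect(Q[:,:2].astype(np.float32))[0]),np.median(Q[:,2]).round(),s[i,4],t["color"][l==i].mean(0).round())
E
python3 plan.py 450 -300 250 17 0
```

```text
time: 22.55
tool_pos: [519.8, 177.7, 208.2]
tcp_rot: [-0.111, 0.858, 0.216, 0.452]
wrist_force: [0.2, -0.6, -0.4]
grip_width: 1.001
grip_force: 0.0
pose [519.2 177.7 206.7] [[0.499, 0.471, 0.727], [0.27, -0.882, 0.386], [0.823, 0.004, -0.568]]
cam in tool [  75.5   -0.6 -141.3] view [ 0.55  0.29 -0.78]
254971
blob px [119.  72.] 2947 c [738.3 659.6] size [ 96.6 188.1] ang 62.0 z [62.2 81.1 98.1] bgr [21. 28. 36.]
blob px [ 19. 133.] 2747 c [563.3 639.3] size [170.5  49.2] ang 57.5 z [83.2 92.8 94. ] bgr [ 94. 106. 120.]
blob px [319. 267.] 1749 c [578.2 209.6] size [37.2 36.4] ang 27.7 z [65.4 83.6 84.8] bgr [117.  43.  29.]
[501. 665.] 95.0 2057 [77. 87. 96.]
[580. 207.] 85.0 212 [92. 47. 41.]
[ 524. -275.] 70.0 186 [92. 43. 39.]
[ 411. -379.] 69.0 196 [ 53.  88. 116.]
d [-14.17  38.91 -24.9 ] w [-0.092 -0.961  0.179] deg 56.2
t 22.7 q [-0.04  0.44  2.36  2.42  0.68 -1.29] F [-0.3 -1.4 -0.3] w 0.999
```

View pics/side1.png

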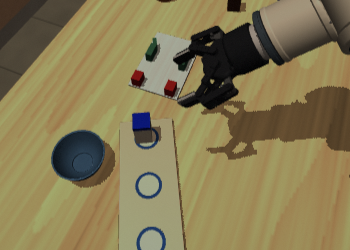

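Side crop: the pale post stands on the first circle, blue up, at (141,122). Next to the posts' area for the tan one.

```bash
python3 -m creep '[{"wx":-0.015,"wy":-0.16,"wz":0.03,"dx":-1,"dy":3,"dz":-6,"jaw":1},{"wx":-0.03,"wy":-0.32,"wz":0.06,"dx":-3,"dy":8,"dz":-9,"jaw":1},{"wx":-0.045,"wy":-0.48,"wz":0.09,"dx":-5,"dy":14,"dz":-12,"jaw":1},{"wx":-0.06,"wy":-0.64,"wz":0.12,"dx":-7,"dy":20,"dz":-15,"jaw":1},{"wx":-0.075,"wy":-0.8,"wz":0.15,"dx":-9,"dy":25,"dz":-18,"jaw":1},{"wx":-0.09,"wy":-0.96,"wz":0.18,"dx":-11,"dy":30,"dz":-21,"jaw":1},{"wx":-0.09,"wy":-0.96,"wz":0.18,"dx":-13,"dy":35,"dz":-24,"jaw":1},{"wx":-0.09,"wy":-0.96,"wz":0.18,"dx":-14.2,"dy":38.9,"dz":-25,"jaw":1},{"wx":-0.09,"wy":-0.96,"wz":0.18,"dx":-14.2,"dy":38.9,"dz":-25,"jaw":1},{"wx":-0.09,"wy":-0.96,"wz":0.18,"dx":-14.2,"dy":38.9,"dz":-25,"jaw":1},{"wx":-0.09,"wy":-0.96,"wz":0.18,"dx":-14.2,"dy":38.9,"dz":-25,"jaw":1}]' 60
python3 look.py w12 60 85; python3 - <<'E'
from h import *
p=ctrl.read_camera("wrist");P,c=cloud(p);m=(P[:,0]>430)&(P[:,0]<620)&(P[:,1]<-420)&(P[:,1]>-650);print("board z",np.percentile(P[m][:,2],[50,90,99]).round(), "ymax of z>12:",P[m&(P[:,2]>12)][:,1].max() if (m&(P[:,2]>12)).any() else None)
E
```

```text
time: 24.08
tool_pos: [458.2, -191.7, 228.0]
tcp_rot: [-0.003, 0.989, 0.149, -0.002]
wrist_force: [1.7, -0.4, 0.2]
grip_width: 0.998
grip_force: 0.0
pose [ 457.6 -198.5  228.1] [[0.956, 0.292, -0.004], [0.292, -0.956, 0.002], [-0.003, -0.003, -1.0]]
cam in tool [  78.5   -7.1 -141.2] view [-0.28 -0.08 -0.96]
254968
blob px [424. 147.] 1578 c [ 523.  -273.9] size [36.5 37. ] ang 16.5 z [66.7 68.8 70. ] bgr [112.  28.  11.]
blob px [473. 274.] 1051 c [ 411.1 -377.2] size [37.2 34.4] ang 57.1 z [62.7 68.4 69.7] bgr [ 37.  89. 135.]
board z [-1. 30. 38.] ymax of z>12: -492.2374041750692
```

```bash
python3 plan.py 475 -419 150 -33 -45  470 -416 102 -33 -45  415.5 -380.5 38 -33 -45
```

```text
d [-5.63 20.95  9.04] w [ 0.337 -0.73   0.824] deg 66.0
d [-6.01 20.54 13.84] w [ 0.337 -0.73   0.824] deg 66.0
d [-10.19  15.6   20.28] w [ 0.337 -0.73   0.824] deg 66.0
t 24.175 q [-0.52  0.32  1.65  0.    1.17  0.75] F [-0.3  0.6 -0.7] w 0.998
```

```bash
python3 -m creep '[{"wx":0.05,"wy":-0.1,"wz":0.12,"dx":-1,"dy":5,"dz":1,"jaw":1},{"wx":0.1,"wy":-0.2,"wz":0.24,"dx":-3,"dy":10,"dz":2,"jaw":1},{"wx":0.15,"wy":-0.32,"wz":0.36,"dx":-5,"dy":15,"dz":3,"jaw":1},{"wx":0.2,"wy":-0.43,"wz":0.48,"dx":-5.6,"dy":19,"dz":4,"jaw":1},{"wx":0.25,"wy":-0.54,"wz":0.6,"dx":-5.6,"dy":21,"dz":6,"jaw":1},{"wx":0.3,"wy":-0.65,"wz":0.72,"dx":-5.6,"dy":21,"dz":8,"jaw":1},{"wx":0.337,"wy":-0.73,"wz":0.824,"dx":-5.6,"dy":21,"dz":9,"jaw":1},{"wx":0.337,"wy":-0.73,"wz":0.824,"dx":-5.6,"dy":21,"dz":9,"jaw":1},{"wx":0.337,"wy":-0.73,"wz":0.824,"dx":-5.6,"dy":21,"dz":9,"jaw":1},{"wx":0.337,"wy":-0.73,"wz":0.824,"dx":-5.6,"dy":21,"dz":9,"jaw":1}]' 60
python3 plan.py 475 -419 150 -33 -45  470 -416 102 -33 -45  415.5 -380.5 38 -33 -45
```

```text
time: 25.42
tool_pos: [466.5, -407.8, 140.9]
tcp_rot: [-0.107, 0.888, -0.26, -0.364]
wrist_force: [-0.7, -0.7, 0.8]
grip_width: 0.999
grip_force: 0.0
d [0.29 0.48 0.33] w [ 0.003 -0.007  0.005] deg 0.5
d [3.24 0.5  4.15] w [ 0.003 -0.007  0.005] deg 0.5
d [ 3.1   0.47 13.28] w [ 0.003 -0.007  0.005] deg 0.5
t 25.425 q [-0.75  1.    0.79 -0.14  2.12  1.37] F [-0.7 -0.7  0.8] w 0.999
```

```bash
python3 -m creep '[{"wx":0,"wy":0,"wz":0,"dx":2.9,"dy":0.2,"dz":3.5,"jaw":1},{"wx":0,"wy":0,"wz":0,"dx":2.9,"dy":0.2,"dz":7,"jaw":1},{"wx":0,"wy":0,"wz":0,"dx":2.9,"dy":0.2,"dz":10.5,"jaw":1},{"wx":0,"wy":0,"wz":0,"dx":2.9,"dy":0.2,"dz":13,"jaw":1},{"wx":0,"wy":0,"wz":0,"dx":2.9,"dy":0.2,"dz":13,"jaw":0.8},{"wx":0,"wy":0,"wz":0,"dx":2.9,"dy":0.2,"dz":13,"jaw":0},{"wx":0,"wy":0,"wz":0,"dx":2.9,"dy":0.2,"dz":13,"jaw":0},{"wx":0,"wy":0,"wz":0,"dx":2.9,"dy":0.2,"dz":13,"jaw":0},{"wx":0,"wy":0,"wz":0,"dx":2.9,"dy":0.2,"dz":13,"jaw":0},{"wx":0,"wy":0,"wz":0,"dx":2.9,"dy":0.2,"dz":13,"jaw":0}]' 60; python3 plan.py 415.5 -380.5 38 -33 -45
python3 -m creep '[{"wx":0,"wy":0,"wz":0,"dx":-2.3,"dy":0,"dz":-2.3,"jaw":0},{"wx":0,"wy":0,"wz":0,"dx":-5,"dy":0,"dz":-5,"jaw":0},{"wx":0,"wy":0,"wz":0,"dx":-8,"dy":0,"dz":-8,"jaw":0},{"wx":0,"wy":0,"wz":0,"dx":-11,"dy":0,"dz":-11,"jaw":0},{"wx":0,"wy":0,"wz":0,"dx":-11,"dy":0,"dz":-11,"jaw":0}]' 60
python3 plan.py 460 -270 200 -20 0 500 -90 200 2.6 45
```

```text
time: 26.68
tool_pos: [406.7, -372.2, 28.0]
tcp_rot: [-0.107, 0.888, -0.261, -0.364]
wrist_force: [3.5, -2.6, 6.9]
grip_width: 0.413
grip_force: 60.3
d [0.13 0.22 0.36] w [ 0.003 -0.007  0.003] deg 0.5
t 26.675 q [-0.77  1.03  1.08 -0.14  1.8   1.4 ] F [ 3.5 -2.6  6.9] w 0.413
time: 27.3
tool_pos: [406.4, -372.1, 185.7]
tcp_rot: [-0.106, 0.888, -0.261, -0.362]
wrist_force: [0.6, 0.0, -3.4]
grip_width: 0.413
grip_force: 60.0
d [ -0.4  -11.49   1.05] w [-0.086  0.771 -0.212] deg 46.1
d [ -4.59 -29.56   4.34] w [ 0.005  1.505 -0.683] deg 94.7
t 27.3 q [-0.77  0.85  1.02 -0.15  2.03  1.36] F [ 0.6  0.  -3.4] w 0.413
```

```bash
python3 -m creep '[{"wx":0,"wy":0.14,"wz":-0.06,"dx":-1,"dy":-4,"dz":-1,"jaw":0},{"wx":0,"wy":0.29,"wz":-0.13,"dx":-2,"dy":-8,"dz":-1,"jaw":0},{"wx":0,"wy":0.45,"wz":-0.2,"dx":-3,"dy":-12,"dz":0,"jaw":0},{"wx":0,"wy":0.61,"wz":-0.27,"dx":-4,"dy":-16,"dz":1,"jaw":0},{"wx":0,"wy":0.77,"wz":-0.34,"dx":-4.6,"dy":-20,"dz":2,"jaw":0},{"wx":0,"wy":0.93,"wz":-0.42,"dx":-4.6,"dy":-24,"dz":3,"jaw":0},{"wx":0,"wy":1.09,"wz":-0.5,"dx":-4.6,"dy":-28,"dz":4,"jaw":0},{"wx":0,"wy":1.25,"wz":-0.57,"dx":-4.6,"dy":-29.6,"dz":4.3,"jaw":0},{"wx":0,"wy":1.4,"wz":-0.64,"dx":-4.6,"dy":-29.6,"dz":4.3,"jaw":0},{"wx":0.005,"wy":1.505,"wz":-0.683,"dx":-4.6,"dy":-29.6,"dz":4.3,"jaw":0},{"wx":0.005,"wy":1.505,"wz":-0.683,"dx":-4.6,"dy":-29.6,"dz":4.3,"jaw":0},{"wx":0.005,"wy":1.505,"wz":-0.683,"dx":-4.6,"dy":-29.6,"dz":4.3,"jaw":0}]' 60
python3 plan.py 618.3 -75 110 2.6 45  618.3 -75 33.5 2.6 45
```

```text
time: 28.8
tool_pos: [518.8, -66.5, 185.3]
tcp_rot: [-0.055, 0.938, 0.014, 0.343]
wrist_force: [1.0, 0.1, -1.4]
grip_width: 0.412
grip_force: 60.3
d [ 2.92  2.35 13.88] w [-0.083  0.083 -0.049] deg 7.3
d [-2.    3.07 19.69] w [-0.083  0.083 -0.049] deg 7.3
t 28.8 q [-0.52  0.33  2.2   1.5   0.43 -0.34] F [ 1.   0.1 -1.4] w 0.412
```

```bash
python3 -m creep '[{"wx":-0.03,"wy":0.03,"wz":-0.02,"dx":1,"dy":1,"dz":5,"jaw":0},{"wx":-0.06,"wy":0.06,"wz":-0.04,"dx":2,"dy":2,"dz":9.5,"jaw":0},{"wx":-0.083,"wy":0.083,"wz":-0.049,"dx":2.9,"dy":2.35,"dz":13.8,"jaw":0},{"wx":-0.083,"wy":0.083,"wz":-0.049,"dx":2.9,"dy":2.35,"dz":13.8,"jaw":0},{"wx":-0.083,"wy":0.083,"wz":-0.049,"dx":2.9,"dy":2.35,"dz":13.8,"jaw":0},{"wx":-0.083,"wy":0.083,"wz":-0.049,"dx":2.9,"dy":2.35,"dz":13.8,"jaw":0},{"wx":-0.083,"wy":0.083,"wz":-0.049,"dx":2.9,"dy":2.35,"dz":13.8,"jaw":0},{"wx":-0.083,"wy":0.083,"wz":-0.049,"dx":2.9,"dy":2.35,"dz":13.8,"jaw":0}]' 60
python3 plan.py 616.5 -75 60 2.6 45  616.5 -75 33.5 2.6 45; python3 look.py w13 100 135
```

```text
time: 29.8
tool_pos: [630.7, -74.5, 97.9]
tcp_rot: [-0.009, 0.924, 0.02, 0.383]
wrist_force: [-0.4, -0.6, -2.0]
grip_width: 0.411
grip_force: 60.2
d [-3.69 -0.01  3.58] w [-0.    -0.    -0.001] deg 0.1
d [-5.56 -0.01  5.45] w [-0.    -0.    -0.001] deg 0.1
t 29.8 q [-0.36  0.64  2.1   2.43  0.44 -1.2 ] F [-0.4 -0.6 -2. ] w 0.411
pose [630.7 -74.4  97.8] [[0.707, 0.045, 0.706], [0.031, -0.999, 0.032], [0.707, -0.001, -0.707]]
cam in tool [  74.4   -1.2 -141.1] view [ 0.47  0.02 -0.88]
254992
blob px [320. 276.] 16612 c [624.6 -73.3] size [70.3 62.8] ang 2.5 z [116.8 119.9 126.7] bgr [ 55.  90. 116.]
blob px [447. 363.] 1286 c [ 590.2 -117.5] size [19.6 14.5] ang 40.5 z [128.9 132.9 134.7] bgr [16. 18. 20.]
blob px [192. 362.] 1210 c [586.  -32.6] size [13.7 18.7] ang 55.3 z [128.9 133.  134.8] bgr [13. 14. 14.]
```

```bash
python3 -m creep '[{"wx":0,"wy":0,"wz":0,"dx":-2.3,"dy":0,"dz":2.2,"jaw":0},{"wx":0,"wy":0,"wz":0,"dx":-4.5,"dy":0,"dz":4.4,"jaw":0},{"wx":0,"wy":0,"wz":0,"dx":-5.2,"dy":0,"dz":5.1,"jaw":0},{"wx":0,"wy":0,"wz":0,"dx":-5.5,"dy":0,"dz":5.4,"jaw":0},{"wx":0,"wy":0,"wz":0,"dx":-5.5,"dy":0,"dz":5.4,"jaw":0},{"wx":0,"wy":0,"wz":0,"dx":-5.5,"dy":0,"dz":5.4,"jaw":0}]' 60
python3 -m creep '[{"wx":0,"wy":0,"wz":0,"dx":0,"dy":0,"dz":0,"jaw":0.5},{"wx":0,"wy":0,"wz":0,"dx":0,"dy":0,"dz":0,"jaw":0.5},{"wx":0,"wy":0,"wz":0,"dx":0,"dy":-0.8,"dz":0,"jaw":0.5},{"wx":0,"wy":0,"wz":0,"dx":0,"dy":-1.6,"dz":0,"jaw":0.5},{"wx":0,"wy":0,"wz":0,"dx":0,"dy":-2.4,"dz":0,"jaw":0.5},{"wx":0,"wy":0,"wz":0,"dx":0,"dy":-3.2,"dz":0,"jaw":0.5},{"wx":0,"wy":0,"wz":0,"dx":0,"dy":-4,"dz":0,"jaw":0.5}]' 60; python3 look.py w14 36 48
```

```text
time: 30.6
tool_pos: [630.4, -74.2, 21.0]
tcp_rot: [-0.009, 0.924, 0.021, 0.383]
wrist_force: [0.9, -0.3, -0.8]
grip_width: 0.413
grip_force: 60.4
time: 31.48
tool_pos: [628.2, -33.5, 20.1]
tcp_rot: [-0.009, 0.924, 0.021, 0.382]
wrist_force: [0.5, -0.4, 0.7]
grip_width: 0.502
grip_force: 0.6
pose [628.  -32.7  20. ] [[0.707, 0.046, 0.705], [0.032, -0.999, 0.033], [0.706, -0.001, -0.708]]
cam in tool [  74.5   -0.5 -140.9] view [ 0.47  0.02 -0.88]
254947
blob px [634.  79.] 451 c [ 744.4 -216.1] size [ 5.5 34.6] ang 75.4 z [36.5 39.7 44.4] bgr [49. 58. 67.]
blob px [331. 277.] 14361 c [621.7 -42.6] size [69.8 49.9] ang 2.6 z [39.6 40.7 42. ] bgr [ 57.  96. 125.]
blob px [258. 283.] 943 c [609.4  -4.9] size [33.9 14. ] ang 2.9 z [36.6 42.2 47.2] bgr [32. 35. 38.]
```

```bash
python3 -m creep '[{"wx":0,"wy":0,"wz":0,"dx":0,"dy":-0.8,"dz":0,"jaw":0.5},{"wx":0,"wy":0,"wz":0,"dx":0,"dy":-1.6,"dz":0,"jaw":0.5},{"wx":0,"wy":0,"wz":0,"dx":0,"dy":-2.4,"dz":0,"jaw":0.5},{"wx":0,"wy":0,"wz":0,"dx":0,"dy":-3.2,"dz":0,"jaw":0.5},{"wx":0,"wy":0,"wz":0,"dx":0,"dy":-4,"dz":0,"jaw":0.5},{"wx":0,"wy":0,"wz":0,"dx":0,"dy":-4.8,"dz":0,"jaw":0.5},{"wx":0,"wy":0,"wz":0,"dx":0,"dy":-5.6,"dz":0,"jaw":0.5},{"wx":0,"wy":0,"wz":0,"dx":0,"dy":-6.4,"dz":0,"jaw":0.5},{"wx":0,"wy":0,"wz":0,"dx":0,"dy":-7.1,"dz":0,"jaw":0.5},{"wx":0,"wy":0,"wz":0,"dx":0,"dy":-7.5,"dz":0,"jaw":0.5},{"wx":0,"wy":0,"wz":0,"dx":0,"dy":-7.8,"dz":0,"jaw":0.5},{"wx":0,"wy":0,"wz":0,"dx":0,"dy":-7.8,"dz":0,"jaw":0.5}]' 60|grep -E "pos|force"
python3 -m creep '[{"wx":0,"wy":0,"wz":0,"dx":0,"dy":-0.15,"dz":0,"jaw":0.5},{"wx":0,"wy":0,"wz":0,"dx":0,"dy":-0.15,"dz":0,"jaw":0.5}]' | grep -E "pos|force"
python3 -m creep '[{"wx":0,"wy":0,"wz":0,"dx":0,"dy":-0.15,"dz":0,"jaw":0.5},{"wx":0,"wy":0,"wz":0,"dx":0,"dy":-0.15,"dz":0,"jaw":0.5}]' | grep -E "pos|force"
```

```text
tool_pos: [624.8, 43.9, 20.2]
wrist_force: [-0.5, 0.2, -0.5]
grip_force: 0.0
tool_pos: [624.7, 45.2, 20.2]
wrist_force: [-0.4, -0.5, -1.0]
grip_force: 0.0
tool_pos: [624.6, 46.8, 20.2]
wrist_force: [-0.2, -0.6, -0.1]
grip_force: 0.3
```

```bash
python3 -m creep '[{"wx":0,"wy":0,"wz":0,"dx":0,"dy":-0.12,"dz":0,"jaw":0.5},{"wx":0,"wy":0,"wz":0,"dx":0,"dy":-0.12,"dz":0,"jaw":0.5}]' | grep -E "pos|force"
python3 -m creep '[{"wx":0,"wy":0,"wz":0,"dx":0,"dy":-0.08,"dz":0,"jaw":0.5},{"wx":0,"wy":0,"wz":0,"dx":0,"dy":-0.08,"dz":0,"jaw":0.5}]' | grep -E "pos|force"; python3 look.py w15 36 48
```

```text
tool_pos: [624.7, 47.1, 20.2]
wrist_force: [-1.3, -11.0, 2.3]
grip_force: 5.7
tool_pos: [624.7, 47.2, 20.3]
wrist_force: [-2.0, -20.6, 2.6]
grip_force: 9.7
pose [624.7  47.2  20.3] [[0.707, 0.041, 0.706], [0.028, -0.999, 0.03], [0.707, -0.001, -0.708]]
cam in tool [  74.3   -1.2 -141. ] view [ 0.47  0.02 -0.88]
254995
blob px [331. 277.] 14306 c [618.2  38.1] size [70.1 49.8] ang 2.5 z [39.6 40.8 42.1] bgr [ 59.  98. 128.]
blob px [258. 282.] 956 c [606.2  76. ] size [34.3 14. ] ang 2.7 z [36.6 42.3 47.4] bgr [31. 35. 38.]
```

Square stop at the red jaws, 20 N. Release, lift, re-tilt.

```bash
python3 -m creep '[{"wx":0,"wy":0,"wz":0,"dx":0,"dy":0.3,"dz":0,"jaw":0.6},{"wx":0,"wy":0,"wz":0,"dx":0,"dy":0.3,"dz":0,"jaw":0.7},{"wx":0,"wy":0,"wz":0,"dx":2.5,"dy":0.3,"dz":-2.5,"jaw":0.7},{"wx":0,"wy":0,"wz":0,"dx":6,"dy":0.3,"dz":-6,"jaw":1},{"wx":0,"wy":0,"wz":0,"dx":9,"dy":0.3,"dz":-9,"jaw":1},{"wx":0,"wy":-0.18,"wz":0,"dx":9,"dy":0.3,"dz":-10,"jaw":1},{"wx":0,"wy":-0.36,"wz":0,"dx":9,"dy":0.3,"dz":-11,"jaw":1},{"wx":0,"wy":-0.54,"wz":0,"dx":9,"dy":0.3,"dz":-12,"jaw":1},{"wx":0,"wy":-0.72,"wz":0,"dx":9,"dy":0.3,"dz":-12,"jaw":1},{"wx":0,"wy":-0.72,"wz":0,"dx":9,"dy":0.3,"dz":-12,"jaw":1},{"wx":0,"wy":-0.72,"wz":0,"dx":9,"dy":0.3,"dz":-12,"jaw":1},{"wx":0,"wy":-0.72,"wz":0,"dx":9,"dy":0.3,"dz":-12,"jaw":1}]' 60;python3 look.py w16 36 48; python3 plan.py 623 44.2 120 2.6 -35
```

```text
time: 35.58
tool_pos: [615.5, 84.1, 171.6]
tcp_rot: [-0.111, 0.949, 0.06, 0.29]
wrist_force: [-0.1, 1.1, -0.4]
grip_width: 0.999
grip_force: 0.0
pose [615.7  82.4 171.8] [[0.826, 0.178, 0.534], [0.052, -0.969, 0.242], [0.561, -0.172, -0.81]]
cam in tool [  73.9   -2.  -140.6] view [ 0.27  0.22 -0.94]
254992
blob px [128. 182.] 1412 c [678.1 324.3] size [ 83.1 103. ] ang 73.4 z [36.6 42.4 47.5] bgr [42. 34. 23.]
blob px [180. 207.] 302 c [664.4 271.9] size [24.6 84.8] ang 76.7 z [36.9 42.7 47.7] bgr [31. 25. 17.]
blob px [392. 289.] 3474 c [617.8  44.9] size [70.3 36.3] ang 2.3 z [39.5 40.7 41.9] bgr [ 67. 104. 129.]
d [-4.28  4.84  4.33] w [-0.183 -1.199  0.145] deg 70.0
t 35.625 q [-0.13  0.43  1.94  0.97  0.39  0.47] F [ 1.9 -1.5  1.6] w 1.001
```

```bash
python3 -m creep '[{"wx":-0.03,"wy":-0.17,"wz":0.02,"dx":-1,"dy":1,"dz":0,"jaw":1},{"wx":-0.05,"wy":-0.34,"wz":0.04,"dx":-2,"dy":2,"dz":1,"jaw":1},{"wx":-0.08,"wy":-0.51,"wz":0.06,"dx":-3,"dy":3,"dz":2,"jaw":1},{"wx":-0.1,"wy":-0.68,"wz":0.08,"dx":-4,"dy":4,"dz":3,"jaw":1},{"wx":-0.13,"wy":-0.85,"wz":0.1,"dx":-4.3,"dy":4.8,"dz":4.3,"jaw":1},{"wx":-0.155,"wy":-1.02,"wz":0.12,"dx":-4.3,"dy":4.8,"dz":4.3,"jaw":1},{"wx":-0.183,"wy":-1.199,"wz":0.145,"dx":-4.3,"dy":4.8,"dz":4.3,"jaw":1},{"wx":-0.183,"wy":-1.199,"wz":0.145,"dx":-4.3,"dy":4.8,"dz":4.3,"jaw":1},{"wx":-0.183,"wy":-1.199,"wz":0.145,"dx":-4.3,"dy":4.8,"dz":4.3,"jaw":1},{"wx":-0.183,"wy":-1.199,"wz":0.145,"dx":-4.3,"dy":4.8,"dz":4.3,"jaw":1}]' 60; python3 plan.py 623 45 80 2.5 -35 623 45 31 2.5 -35
```

```text
time: 36.88
tool_pos: [612.3, 46.8, 104.5]
tcp_rot: [0.003, 0.955, 0.023, -0.297]
wrist_force: [1.2, -0.1, -0.1]
grip_width: 1.0
grip_force: 0.0
d [2.25 0.26 3.31] w [-0.005 -0.008  0.006] deg 0.6
d [5.03 0.3  7.35] w [-0.005 -0.008  0.006] deg 0.6
t 36.875 q [-0.01  0.92  0.98 -0.03  1.84  1.52] F [ 1.2 -0.1 -0.1] w 1.0
```

```bash
python3 -m creep '[{"wx":0,"wy":0,"wz":0,"dx":2.2,"dy":0.15,"dz":3.3,"jaw":1},{"wx":0,"wy":0,"wz":0,"dx":4,"dy":0.15,"dz":5.8,"jaw":1},{"wx":0,"wy":0,"wz":0,"dx":5,"dy":0.15,"dz":7.2,"jaw":1},{"wx":0,"wy":0,"wz":0,"dx":5,"dy":0.15,"dz":7.2,"jaw":1},{"wx":0,"wy":0,"wz":0,"dx":5,"dy":0.15,"dz":7.2,"jaw":0},{"wx":0,"wy":0,"wz":0,"dx":5,"dy":0.15,"dz":7.2,"jaw":0},{"wx":0,"wy":0,"wz":0,"dx":5,"dy":0.15,"dz":7.2,"jaw":0},{"wx":0,"wy":0,"wz":0,"dx":5,"dy":0.15,"dz":7.2,"jaw":0},{"wx":0,"wy":0,"wz":0,"dx":5,"dy":0.15,"dz":7.2,"jaw":0}]' 60
python3 plan.py 623 45 31 2.5 -35
python3 -m creep '[{"wx":0,"wy":0,"wz":0,"dx":-1.6,"dy":0,"dz":-2.4,"jaw":0},{"wx":0,"wy":0,"wz":0,"dx":-4,"dy":0,"dz":-6,"jaw":0},{"wx":0,"wy":0,"wz":0,"dx":-6.5,"dy":0,"dz":-10,"jaw":0},{"wx":0,"wy":0,"wz":0,"dx":-9,"dy":0,"dz":-13,"jaw":0},{"wx":0,"wy":0,"wz":0,"dx":-9,"dy":0,"dz":-13,"jaw":0}]' 60; python3 plan.py 440 200 220 28 55
```

```text
time: 38.0
tool_pos: [613.9, 43.2, 18.1]
tcp_rot: [0.006, 0.955, 0.021, -0.296]
wrist_force: [4.2, -12.9, 9.4]
grip_width: 0.412
grip_force: 61.4
d [ 0.01 -0.14  0.32] w [-0.001 -0.009  0.001] deg 0.5
t 38.0 q [-0.01  1.02  1.   -0.03  1.72  1.52] F [  4.2 -12.9   9.4] w 0.412
time: 38.62
tool_pos: [614.0, 44.3, 178.3]
tcp_rot: [0.005, 0.955, 0.022, -0.295]
wrist_force: [0.2, -0.0, -2.2]
grip_width: 0.411
grip_force: 61.4
d [-14.33 -17.01   6.11] w [ 0.085  1.53  -0.485] deg 92.1
t 38.625 q [-0.01  0.85  0.92 -0.03  1.96  1.51] F [ 0.2 -0.  -2.2] w 0.411
```

```bash
python3 -m creep '[{"wx":0,"wy":0.17,"wz":-0.05,"dx":-5,"dy":-2,"dz":-3,"jaw":0},{"wx":0.01,"wy":0.34,"wz":-0.1,"dx":-9,"dy":-5,"dz":0,"jaw":0},{"wx":0.02,"wy":0.51,"wz":-0.15,"dx":-13,"dy":-9,"dz":2,"jaw":0},{"wx":0.03,"wy":0.68,"wz":-0.2,"dx":-14.3,"dy":-14,"dz":5,"jaw":0},{"wx":0.04,"wy":0.85,"wz":-0.25,"dx":-14.3,"dy":-17,"dz":6,"jaw":0},{"wx":0.05,"wy":1.02,"wz":-0.3,"dx":-14.3,"dy":-17,"dz":6,"jaw":0},{"wx":0.06,"wy":1.19,"wz":-0.36,"dx":-14.3,"dy":-17,"dz":6,"jaw":0},{"wx":0.07,"wy":1.36,"wz":-0.42,"dx":-14.3,"dy":-17,"dz":6,"jaw":0},{"wx":0.085,"wy":1.53,"wz":-0.485,"dx":-14.3,"dy":-17,"dz":6,"jaw":0},{"wx":0.085,"wy":1.53,"wz":-0.485,"dx":-14.3,"dy":-17,"dz":6,"jaw":0},{"wx":0.085,"wy":1.53,"wz":-0.485,"dx":-14.3,"dy":-17,"dz":6,"jaw":0},{"wx":0.085,"wy":1.53,"wz":-0.485,"dx":-14.3,"dy":-17,"dz":6,"jaw":0}]' 60
python3 plan.py 513.7 296.3 130 28 55 ; python3 look.py w17 100 240
```

```text
time: 40.12
tool_pos: [436.8, 240.0, 203.3]
tcp_rot: [-0.165, 0.911, 0.212, 0.313]
wrist_force: [0.4, -0.0, -1.4]
grip_width: 0.41
grip_force: 61.5
d [ 2.88  0.42 13.6 ] w [-0.137  0.255 -0.105] deg 17.6
t 40.125 q [ 0.13  0.25  2.26  1.58  0.38 -0.22] F [ 0.4 -0.  -1.4] w 0.41
pose [436.5 239.8 203. ] [[0.711, 0.493, 0.501], [0.286, -0.854, 0.435], [0.643, -0.166, -0.748]]
cam in tool [  75.5   -0.2 -140.5] view [ 0.27  0.33 -0.9 ]
254978
blob px [48. 60.] 10309 c [503.1 655.3] size [116.5  72.2] ang 9.7 z [106.7 155.6 193.6] bgr [23. 31. 39.]
blob px [326. 271.] 9672 c [435.1 234.2] size [54.8 66.6] ang 29.7 z [190.  231.3 239.5] bgr [62. 40. 44.]
blob px [421. 308.] 320 c [436.  192.5] size [6.9 7.4] ang 14.6 z [233.  236.4 239.7] bgr [25. 27. 28.]
blob px [448. 361.] 2376 c [426.6 180.3] size [24.1 13.2] ang 69.0 z [230.9 235.9 239.5] bgr [21. 23. 24.]
```

View pics/w17.png

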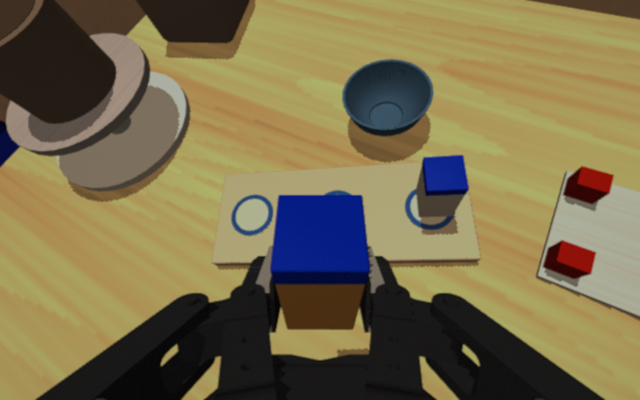

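Held tan post blue-up at (320,235); pale stands on the right circle (440,190). Place tan on the middle circle.

```bash
python3 -m creep '[{"wx":-0.04,"wy":0.08,"wz":-0.03,"dx":1,"dy":0,"dz":3,"jaw":0},{"wx":-0.09,"wy":0.17,"wz":-0.07,"dx":2,"dy":0.2,"dz":7,"jaw":0},{"wx":-0.137,"wy":0.255,"wz":-0.105,"dx":2.9,"dy":0.4,"dz":11,"jaw":0},{"wx":-0.137,"wy":0.255,"wz":-0.105,"dx":2.9,"dy":0.4,"dz":13.6,"jaw":0},{"wx":-0.137,"wy":0.255,"wz":-0.105,"dx":2.9,"dy":0.4,"dz":13.6,"jaw":0},{"wx":-0.137,"wy":0.255,"wz":-0.105,"dx":2.9,"dy":0.4,"dz":13.6,"jaw":0},{"wx":-0.137,"wy":0.255,"wz":-0.105,"dx":2.9,"dy":0.4,"dz":13.6,"jaw":0},{"wx":-0.137,"wy":0.255,"wz":-0.105,"dx":2.9,"dy":0.4,"dz":13.6,"jaw":0}]' 60;python3 plan.py 513.7 296.3 130 28 55 513.7 296.3 61 28 55; python3 look.py w18 145 180; python3 spots.py
```

```text
time: 41.18
tool_pos: [527.1, 304.8, 120.1]
tcp_rot: [-0.114, 0.861, 0.215, 0.447]
wrist_force: [-0.0, 0.1, -1.5]
grip_width: 0.41
grip_force: 61.5
d [-0.09  0.12  0.03] w [-0.004  0.001 -0.002] deg 0.2
d [-5.74  0.14  4.  ] w [-0.004  0.001 -0.002] deg 0.2
t 41.175 q [ 0.37  0.71  2.28  3.    0.81 -1.54] F [-0.   0.1 -1.5] w 0.41
pose [527.4 304.5 120.5] [[0.507, 0.471, 0.722], [0.268, -0.882, 0.387], [0.819, -0.003, -0.574]]
cam in tool [  74.    -0.9 -140.5] view [ 0.54  0.29 -0.79]
254996
blob px [320. 328.] 40940 c [505.1 293.3] size [ 78.2 128. ] ang 28.1 z [147.7 163.  178.2] bgr [47. 29. 26.]
spot [470.7 392.6  12. ] 0.97
spot [520.6 300.6  16.5] 0.84
385
(522, 301.5) 383 (array([517.2, 302.2]), array([37.9, 51.9]))
```

```bash
python3 -m creep '[{"wx":0,"wy":0,"wz":0,"dx":-2.5,"dy":0,"dz":1.7,"jaw":0},{"wx":0,"wy":0,"wz":0,"dx":-4.8,"dy":0,"dz":3.3,"jaw":0},{"wx":0,"wy":0,"wz":0,"dx":-5.7,"dy":0.1,"dz":4,"jaw":0},{"wx":0,"wy":0,"wz":0,"dx":-5.7,"dy":0.1,"dz":4,"jaw":0},{"wx":0,"wy":0,"wz":0,"dx":-5.7,"dy":0.1,"dz":4,"jaw":0}]' 60|grep -E "pos|force"
python3 -m creep '[{"wx":0,"wy":0,"wz":0,"dx":-0.16,"dy":0,"dz":0.11,"jaw":0},{"wx":0,"wy":0,"wz":0,"dx":-0.16,"dy":0,"dz":0.11,"jaw":0}]' 60|grep -E "pos|force"
python3 - <<'E'
from h import *
p=ctrl.read_camera("wrist");P,c=cloud(p);c=c.astype(int)
m=(c[:,0]>c[:,2]+50)&(P[:,2]>80)&(P[:,2]<105)&(np.hypot(P[:,0]-522,P[:,1]-301)<60)
print(cv2.minAreaRect(P[m][:,:2].astype(np.float32)),np.median(P[m][:,2]))
E
```

```text
tool_pos: [528.5, 303.4, 51.1]
wrist_force: [-0.3, 1.0, -1.4]
grip_force: 61.6
tool_pos: [528.4, 303.4, 48.6]
wrist_force: [-0.3, 0.4, -1.2]
grip_force: 61.6
((513.9290161132812, 315.1585998535156), (41.51061248779297, 73.82076263427734), 36.999942779541016) 85.68743532925471
```

```bash
python3 -m creep '[{"wx":0,"wy":0,"wz":0,"dx":-0.12,"dy":0,"dz":0.08,"jaw":0},{"wx":0,"wy":0,"wz":0,"dx":-0.12,"dy":0,"dz":0.08,"jaw":0}]' 60|grep -E "pos|force"
python3 -m creep '[{"wx":0,"wy":0,"wz":0,"dx":-0.12,"dy":0,"dz":0.08,"jaw":0},{"wx":0,"wy":0,"wz":0,"dx":-0.12,"dy":0,"dz":0.08,"jaw":0}]' 60|grep -E "pos|force"
python3 - <<'E'
from h import *
p=ctrl.read_camera("wrist");P,c=cloud(p);c=c.astype(int)
m=(c[:,0]>2.5*c[:,2])&(c[:,0]>80)&(P[:,2]>80)&(P[:,2]<90)&(np.hypot(P[:,0]-522,P[:,1]-301)<40)
print(cv2.minAreaRect(P[m][:,:2].astype(np.float32)),np.median(P[m],axis=0))
E
```

```text
tool_pos: [528.3, 303.4, 46.9]
wrist_force: [-0.8, -1.5, 3.9]
grip_force: 62.2
tool_pos: [528.3, 303.3, 46.8]
wrist_force: [-10.6, -5.8, 23.3]
grip_force: 64.8
((523.7642211914062, 301.75274658203125), (36.71918487548828, 35.6138916015625), 27.770538330078125) [521.65699991 300.85245832  83.94488902]
```

Tan at (523.8,301.8), on its circle and touching down (23 N). Release and go for the dark one.

```bash
python3 -m creep '[{"wx":0,"wy":0,"wz":0,"dx":0.12,"dy":0,"dz":-0.09,"jaw":0},{"wx":0,"wy":0,"wz":0,"dx":0.12,"dy":0,"dz":-0.09,"jaw":0.3},{"wx":0,"wy":0,"wz":0,"dx":0.12,"dy":0,"dz":-0.09,"jaw":0.6},{"wx":0,"wy":0,"wz":0,"dx":0.12,"dy":0,"dz":-0.09,"jaw":0.8},{"wx":0,"wy":0,"wz":0,"dx":0.12,"dy":0,"dz":-0.09,"jaw":0.8},{"wx":0,"wy":0,"wz":0,"dx":0.12,"dy":0,"dz":-2.5,"jaw":0.8},{"wx":0,"wy":0,"wz":0,"dx":0.12,"dy":0,"dz":-7,"jaw":0.8},{"wx":0,"wy":0,"wz":0,"dx":3,"dy":0,"dz":-12,"jaw":1},{"wx":0,"wy":0,"wz":0,"dx":7,"dy":0,"dz":-14,"jaw":1},{"wx":0,"wy":0,"wz":0,"dx":11,"dy":0,"dz":-14,"jaw":1},{"wx":0,"wy":0,"wz":0,"dx":11,"dy":0,"dz":-14,"jaw":1}]' 60
python3 look.py w19 60 100;python3 plan.py 480 -180 250 16 0
```

```text
time: 44.18
tool_pos: [484.5, 279.7, 220.6]
tcp_rot: [-0.112, 0.859, 0.215, 0.452]
wrist_force: [0.2, 0.4, 1.0]
grip_width: 1.003
grip_force: 0.0
pose [483.7 279.5 218.6] [[0.502, 0.47, 0.726], [0.268, -0.883, 0.386], [0.822, 0.0, -0.569]]
cam in tool [  76.    -0.6 -141.3] view [ 0.55  0.29 -0.78]
254955
blob px [180.  86.] 2584 c [737.6 659.6] size [ 95.2 187.4] ang 61.6 z [62.1 80.9 98.1] bgr [23. 30. 39.]
blob px [ 69. 179.] 6590 c [525.7 641.3] size [200.6 106.5] ang 30.5 z [83.8 92.9 95.9] bgr [ 88.  99. 112.]
blob px [319. 295.] 1801 c [522.7 301.6] size [36.9 36.3] ang 27.9 z [66.6 83.7 84.9] bgr [125.  45.  31.]
d [-11.47  40.38 -18.73] w [-0.101 -0.962  0.194] deg 56.5
t 44.225 q [ 0.35  0.39  2.33  2.92  0.55 -1.46] F [0.7 0.2 0.5] w 1.0
```

View pics/w19.png

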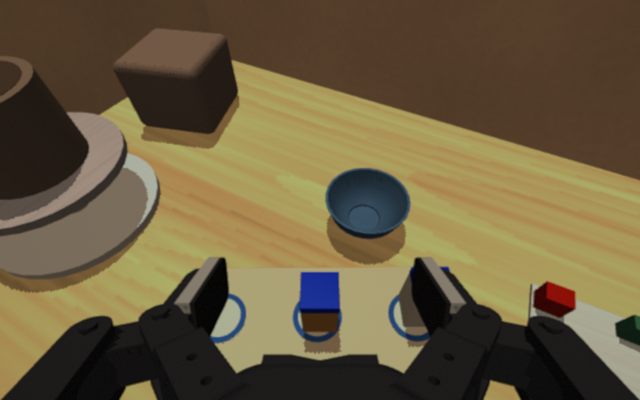

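Tan stands centred on the middle circle (319,310), pale at (430,300). Now the dark post.

```bash
python3 -m creep '[{"wx":-0.015,"wy":-0.16,"wz":0.03,"dx":0,"dy":4,"dz":-3,"jaw":1},{"wx":-0.03,"wy":-0.32,"wz":0.06,"dx":-1,"dy":9,"dz":-6,"jaw":1},{"wx":-0.045,"wy":-0.48,"wz":0.09,"dx":-3,"dy":14,"dz":-9,"jaw":1},{"wx":-0.06,"wy":-0.64,"wz":0.12,"dx":-5,"dy":20,"dz":-12,"jaw":1},{"wx":-0.075,"wy":-0.8,"wz":0.15,"dx":-7,"dy":26,"dz":-14,"jaw":1},{"wx":-0.1,"wy":-0.96,"wz":0.19,"dx":-9,"dy":32,"dz":-16,"jaw":1},{"wx":-0.1,"wy":-0.962,"wz":0.194,"dx":-11,"dy":37,"dz":-18,"jaw":1},{"wx":-0.1,"wy":-0.962,"wz":0.194,"dx":-11.5,"dy":40.4,"dz":-18.7,"jaw":1},{"wx":-0.1,"wy":-0.962,"wz":0.194,"dx":-11.5,"dy":40.4,"dz":-18.7,"jaw":1},{"wx":-0.1,"wy":-0.962,"wz":0.194,"dx":-11.5,"dy":40.4,"dz":-18.7,"jaw":1},{"wx":-0.1,"wy":-0.962,"wz":0.194,"dx":-11.5,"dy":40.4,"dz":-18.7,"jaw":1}]' 60
python3 look.py w20 60 85; python3 plan.py 595 -254 150 16.5 -45  528.8 -272.3 38 16.5 -45
```

```text
time: 45.6
tool_pos: [462.7, 64.0, 229.6]
tcp_rot: [-0.037, 0.986, 0.159, 0.046]
wrist_force: [0.2, 0.6, -0.1]
grip_width: 0.999
grip_force: 0.0
pose [465.3  58.8 230.2] [[0.947, 0.313, 0.075], [0.307, -0.949, 0.077], [0.096, -0.05, -0.994]]
cam in tool [  73.7   -5.7 -140.9] view [-0.2  -0.01 -0.98]
254946
blob px [51. 34.] 2546 c [529.7 362.9] size [38.8 37.2] ang 61.4 z [63.  83.4 84.8] bgr [69. 21. 16.]
blob px [219.  33.] 2178 c [578.3 209.4] size [37.1 37. ] ang 27.6 z [65.3 83.7 84.8] bgr [97. 34. 21.]
d [ 0.44 34.15  7.74] w [-0.038 -0.88   0.047] deg 50.6
d [-7.46 34.38 18.23] w [-0.038 -0.88   0.047] deg 50.6
t 45.65 q [-0.06  0.24  1.78  0.09  1.05  1.15] F [ 4.5 -3.   0.9] w 1.0
```

The tan post has been knocked from its circle to about (530,363), still upright on the shelf. Put it back first.

```bash
python3 plan.py 505 325 200 61.4 0
```

```text
d [ 11.46 -23.76   7.26] w [-0.012 -0.11  -0.755] deg 43.7
t 45.65 q [-0.06  0.24  1.78  0.09  1.05  1.15] F [ 4.5 -3.   0.9] w 1.0
```

```bash
python3 -m creep '[{"wx":0,"wy":-0.03,"wz":-0.15,"dx":3,"dy":-5,"dz":0,"jaw":1},{"wx":0,"wy":-0.06,"wz":-0.32,"dx":6,"dy":-10,"dz":0,"jaw":1},{"wx":-0.01,"wy":-0.09,"wz":-0.5,"dx":9,"dy":-15,"dz":2,"jaw":1},{"wx":-0.01,"wy":-0.11,"wz":-0.68,"dx":11.5,"dy":-20,"dz":4,"jaw":1},{"wx":-0.012,"wy":-0.11,"wz":-0.755,"dx":11.5,"dy":-23.8,"dz":5,"jaw":1},{"wx":-0.012,"wy":-0.11,"wz":-0.755,"dx":11.5,"dy":-23.8,"dz":5,"jaw":1},{"wx":-0.012,"wy":-0.11,"wz":-0.755,"dx":11.5,"dy":-23.8,"dz":5,"jaw":1}]' 60
python3 look.py w21 60 100; python3 spots.py; python3 plan.py 529.7 362.9 130 61.4 0 529.7 362.9 59 61.4 0
```

```text
time: 46.52
tool_pos: [500.8, 330.9, 207.0]
tcp_rot: [-0.002, 0.858, 0.514, 0.008]
wrist_force: [-0.6, -0.9, 0.3]
grip_width: 1.003
grip_force: 0.0
pose [501.5 330.6 207.7] [[0.473, 0.881, 0.014], [0.881, -0.473, 0.012], [0.017, 0.007, -1.0]]
cam in tool [  76.1   -0.4 -140.5] view [-0.13 -0.25 -0.96]
255019
blob px [331. 150.] 1916 c [529.9 363.1] size [36.6 35.8] ang 61.4 z [82.5 83.9 85.1] bgr [134.  42.  24.]
blob px [453. 260.] 1193 c [583.  212.6] size [26.4 38.1] ang 30.0 z [63.4 83.4 84.6] bgr [98. 31. 18.]
spot [574.3 204.4  13.8] 0.61
spot [520.5 299.5  19.5] 0.55
1586
(572, 207.5) 240 (array([562.5, 223.4]), array([51.3, 44.4]))
(522, 301.5) 570 (array([521.4, 304.4]), array([52.2, 52.8]))
(470.5, 394) 717 (array([471.6, 396.9]), array([52.3, 52.9]))
d [3.96 0.82 9.85] w [ 0.008 -0.019  0.005] deg 1.2
d [ 3.82  0.76 16.95] w [ 0.008 -0.019  0.005] deg 1.2
t 46.675 q [0.48 0.47 1.45 0.   1.2  0.97] F [ 0.3 -0.2  0.3] w 0.999
```

View pics/w21.png

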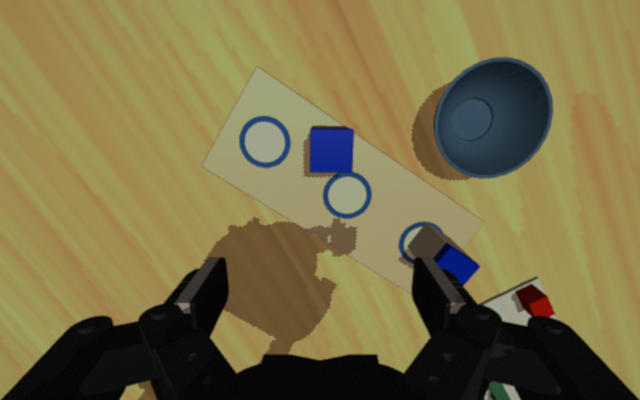

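Last view: tan post displaced, upright at (331,150), between its circle (347,195) and the free one (265,142). Regrasp vertically.

```bash
python3 -m creep '[{"wx":0,"wy":0,"wz":0,"dx":3.8,"dy":0.7,"dz":5,"jaw":1},{"wx":0.008,"wy":-0.019,"wz":0,"dx":3.8,"dy":0.7,"dz":9.8,"jaw":1},{"wx":0.008,"wy":-0.019,"wz":0,"dx":3.8,"dy":0.7,"dz":9.8,"jaw":1},{"wx":0.008,"wy":-0.019,"wz":0,"dx":3.8,"dy":0.7,"dz":13,"jaw":1},{"wx":0.008,"wy":-0.019,"wz":0,"dx":3.8,"dy":0.7,"dz":16.5,"jaw":1},{"wx":0.008,"wy":-0.019,"wz":0,"dx":3.8,"dy":0.7,"dz":16.5,"jaw":0.8},{"wx":0.008,"wy":-0.019,"wz":0,"dx":3.8,"dy":0.7,"dz":16.5,"jaw":0},{"wx":0.008,"wy":-0.019,"wz":0,"dx":3.8,"dy":0.7,"dz":16.5,"jaw":0},{"wx":0.008,"wy":-0.019,"wz":0,"dx":3.8,"dy":0.7,"dz":16.5,"jaw":0},{"wx":0.008,"wy":-0.019,"wz":0,"dx":3.8,"dy":0.7,"dz":16.5,"jaw":0},{"wx":0.008,"wy":-0.019,"wz":0,"dx":3.8,"dy":0.7,"dz":16.5,"jaw":0}]' 60
python3 plan.py 521.8 302.5 95 61.4 0 521.8 302.5 64 61.4 0
```

```text
time: 48.05
tool_pos: [530.4, 364.8, 47.5]
tcp_rot: [0.0, 0.858, 0.514, 0.003]
wrist_force: [-0.9, -2.3, 11.9]
grip_width: 0.413
grip_force: 59.1
d [-5.89  2.19 -2.87] w [ 0.003 -0.004  0.007] deg 0.5
d [-5.9   2.19  0.23] w [ 0.003 -0.004  0.007] deg 0.5
t 48.05 q [ 0.51  0.73  1.47 -0.    0.94  1.  ] F [-0.9 -2.3 11.9] w 0.413
```

```bash
python3 -m creep '[{"wx":0,"wy":0,"wz":0,"dx":0,"dy":0,"dz":-1.5,"jaw":0},{"wx":0,"wy":0,"wz":0,"dx":-2,"dy":0.7,"dz":-2.5,"jaw":0},{"wx":0,"wy":0,"wz":0,"dx":-4,"dy":1.5,"dz":-2.5,"jaw":0},{"wx":0,"wy":0,"wz":0,"dx":-5.9,"dy":2.2,"dz":-2,"jaw":0},{"wx":0,"wy":0,"wz":0,"dx":-5.9,"dy":2.2,"dz":-1,"jaw":0},{"wx":0,"wy":0,"wz":0,"dx":-5.9,"dy":2.2,"dz":-0.3,"jaw":0},{"wx":0,"wy":0,"wz":0,"dx":-5.9,"dy":2.2,"dz":-0.3,"jaw":0}]' 60|grep -E "pos|force"
python3 -m creep '[{"wx":0,"wy":0,"wz":0,"dx":0,"dy":0,"dz":0.2,"jaw":0},{"wx":0,"wy":0,"wz":0,"dx":0,"dy":0,"dz":0.25,"jaw":0}]' 60|grep -E "pos|force"
python3 -m creep '[{"wx":0,"wy":0,"wz":0,"dx":0,"dy":0,"dz":0.1,"jaw":0},{"wx":0,"wy":0,"wz":0,"dx":0,"dy":0,"dz":0.1,"jaw":0}]' 60|grep -E "pos|force"
```

```text
tool_pos: [520.8, 302.2, 47.3]
wrist_force: [0.3, -0.4, -0.8]
grip_force: 60.9
tool_pos: [520.9, 302.4, 47.0]
wrist_force: [-10.8, -6.5, 44.2]
grip_force: 66.2
tool_pos: [521.0, 302.4, 46.9]
wrist_force: [-13.3, -7.9, 54.4]
grip_force: 68.0
```

```bash
python3 -m creep '[{"wx":0,"wy":0,"wz":0,"dx":0,"dy":0,"dz":-0.3,"jaw":0},{"wx":0,"wy":0,"wz":0,"dx":0,"dy":0,"dz":-0.3,"jaw":0.3},{"wx":0,"wy":0,"wz":0,"dx":0,"dy":0,"dz":-0.3,"jaw":0.7},{"wx":0,"wy":0,"wz":0,"dx":0,"dy":0,"dz":-0.3,"jaw":0.8},{"wx":0,"wy":0,"wz":0,"dx":0,"dy":0,"dz":-3,"jaw":0.8},{"wx":0,"wy":0,"wz":0,"dx":0,"dy":0,"dz":-8,"jaw":0.8},{"wx":0,"wy":0,"wz":0,"dx":0,"dy":0,"dz":-14,"jaw":1},{"wx":0,"wy":0,"wz":0,"dx":-5,"dy":0,"dz":-19,"jaw":1},{"wx":0,"wy":0,"wz":0,"dx":-10,"dy":0,"dz":-19,"jaw":1},{"wx":0,"wy":0,"wz":0,"dx":-10,"dy":0,"dz":-19,"jaw":1}]' 60
python3 look.py w22 60 100; python3 spots.py;python3 plan.py 480 -180 240 16.5 0
```

```text
time: 50.68
tool_pos: [471.7, 211.4, 235.1]
tcp_rot: [0.0, 0.859, 0.513, 0.001]
wrist_force: [0.2, 0.6, -0.6]
grip_width: 0.998
grip_force: 0.0
pose [472.9 212.8 234.8] [[0.474, 0.881, 0.002], [0.881, -0.474, 0.001], [0.002, 0.002, -1.0]]
cam in tool [ 7.440e+01 -1.000e-01 -1.416e+02] view [-0.14 -0.26 -0.96]
254982
blob px [320.  76.] 1879 c [519.8 300.4] size [35.7 36.2] ang 61.6 z [82.7 84.  85.2] bgr [132.  46.  29.]
blob px [420. 136.] 1853 c [578.2 209.8] size [36.5 36.6] ang 27.8 z [68.4 83.7 85. ] bgr [110.  34.  18.]
spot [572.1 204.2  16.8] 0.72
spot [470.4 392.1  13.3] 0.71
1258
(572, 207.5) 304 (array([559.5, 218.6]), array([39. , 51.7]))
(522, 301.5) 242 (array([518.6, 299.9]), array([52.1, 51.5]))
(470.5, 394) 647 (array([468.8, 390.8]), array([52.5, 51.1]))
d [-34.43  19.18   1.29] w [ 0.001 -0.002  0.79 ] deg 45.3
t 50.825 q [0.31 0.34 1.6  0.   1.2  0.8 ] F [ 0.4 -0.4 -0.2] w 1.002
```

Tan is back on its circle (519.8,300.4). Now dark.

```bash
python3 -m creep '[{"wx":0,"wy":0,"wz":0.15,"dx":-5,"dy":3,"dz":0,"jaw":1},{"wx":0,"wy":0,"wz":0.3,"dx":-10,"dy":6,"dz":0,"jaw":1},{"wx":0,"wy":0,"wz":0.45,"dx":-15,"dy":9,"dz":0,"jaw":1},{"wx":0,"wy":0,"wz":0.6,"dx":-20,"dy":11.5,"dz":0,"jaw":1},{"wx":0,"wy":0,"wz":0.75,"dx":-25,"dy":14,"dz":0,"jaw":1},{"wx":0,"wy":0,"wz":0.79,"dx":-30,"dy":17,"dz":0,"jaw":1},{"wx":0,"wy":0,"wz":0.79,"dx":-34.4,"dy":19.2,"dz":0,"jaw":1},{"wx":0,"wy":0,"wz":0.79,"dx":-34.4,"dy":19.2,"dz":0,"jaw":1},{"wx":0,"wy":0,"wz":0.79,"dx":-34.4,"dy":19.2,"dz":0,"jaw":1}]' 60
python3 look.py w23 60 100; python3 plan.py 595 -254 150 16.5 -45 
```

```text
time: 51.95
tool_pos: [480.4, -179.6, 233.5]
tcp_rot: [-0.001, 0.99, 0.144, 0.001]
wrist_force: [-0.4, 1.4, 0.7]
grip_width: 1.0
grip_force: 0.0
pose [ 480.3 -179.2  233.6] [[0.958, 0.286, 0.001], [0.286, -0.958, 0.001], [0.001, -0.001, -1.0]]
cam in tool [  75.7   -0.4 -141.2] view [-0.28 -0.08 -0.96]
254997
blob px [424. 171.] 1438 c [ 523.2 -273.7] size [36.2 36.8] ang 16.3 z [65.8 68.7 70. ] bgr [109.  27.  10.]
d [ 7.49 10.45  9.71] w [-0.    -0.787  0.002] deg 45.1
t 52.0 q [-0.47  0.33  1.62  0.    1.19  0.81] F [-0.2  0.9 -0.5] w 1.003
```

```bash
python3 plan.py 455 -294 130 16.4 50  516.5 -275.7 37 16.4 50
```

```text
d [-4.27 10.3  11.57] w [-0.002  0.871  0.003] deg 49.9
d [ 2.13 10.31 20.88] w [-0.002  0.871  0.003] deg 49.9
t 52.0 q [-0.47  0.33  1.62  0.    1.19  0.81] F [-0.2  0.9 -0.5] w 1.003
```

```bash
python3 -m creep '[{"wx":0,"wy":0.17,"wz":0,"dx":-2,"dy":4,"dz":0,"jaw":1},{"wx":0,"wy":0.34,"wz":0,"dx":-4.3,"dy":8,"dz":2,"jaw":1},{"wx":0,"wy":0.51,"wz":0,"dx":-4.3,"dy":10.3,"dz":4,"jaw":1},{"wx":0,"wy":0.68,"wz":0,"dx":-4.3,"dy":10.3,"dz":8,"jaw":1},{"wx":0,"wy":0.87,"wz":0,"dx":-4.3,"dy":10.3,"dz":11,"jaw":1},{"wx":0,"wy":0.87,"wz":0,"dx":-4.3,"dy":10.3,"dz":11.5,"jaw":1},{"wx":0,"wy":0.87,"wz":0,"dx":-4.3,"dy":10.3,"dz":11.5,"jaw":1},{"wx":0,"wy":0.87,"wz":0,"dx":-4.3,"dy":10.3,"dz":11.5,"jaw":1},{"wx":0,"wy":0.87,"wz":0,"dx":-4.3,"dy":10.3,"dz":11.5,"jaw":1}]' 60
python3 plan.py 455 -294 130 16.4 50 470.5 -289.3 75.6 16.4 50  516.5 -275.7 37 16.4 50
```

```text
time: 53.12
tool_pos: [468.8, -290.3, 119.3]
tcp_rot: [-0.062, 0.897, 0.131, 0.417]
wrist_force: [1.3, -0.1, 0.2]
grip_width: 1.003
grip_force: 0.0
d [-0.1  -0.04  0.11] w [-0.004  0.003  0.001] deg 0.3
d [-3.21 -0.03  4.86] w [-0.004  0.003  0.001] deg 0.3
d [-3.070e+00 -1.000e-02  1.101e+01] w [-0.004  0.003  0.001] deg 0.3
t 53.125 q [-1.16  0.65  2.04  1.31  0.9  -0.98] F [ 1.3 -0.1  0.2] w 1.003
```

```bash
python3 -m creep '[{"wx":0,"wy":0,"wz":0,"dx":-3,"dy":0,"dz":2.5,"jaw":1},{"wx":0,"wy":0,"wz":0,"dx":-3,"dy":0,"dz":5,"jaw":1},{"wx":0,"wy":0,"wz":0,"dx":-3,"dy":0,"dz":8,"jaw":1},{"wx":0,"wy":0,"wz":0,"dx":-3,"dy":0,"dz":11,"jaw":1},{"wx":0,"wy":0,"wz":0,"dx":-3,"dy":0,"dz":11,"jaw":0.8},{"wx":0,"wy":0,"wz":0,"dx":-3,"dy":0,"dz":11,"jaw":0},{"wx":0,"wy":0,"wz":0,"dx":-3,"dy":0,"dz":11,"jaw":0},{"wx":0,"wy":0,"wz":0,"dx":-3,"dy":0,"dz":11,"jaw":0},{"wx":0,"wy":0,"wz":0,"dx":-3,"dy":0,"dz":11,"jaw":0},{"wx":0,"wy":0,"wz":0,"dx":-3,"dy":0,"dz":11,"jaw":0}]' 60;python3 plan.py 516.5 -275.7 37 16.4 50
python3 -m creep '[{"wx":0,"wy":0,"wz":0,"dx":2.3,"dy":0,"dz":-1.9,"jaw":0},{"wx":0,"wy":0,"wz":0,"dx":5,"dy":0,"dz":-4.2,"jaw":0},{"wx":0,"wy":0,"wz":0,"dx":8,"dy":0,"dz":-6.7,"jaw":0},{"wx":0,"wy":0,"wz":0,"dx":11,"dy":0,"dz":-9.2,"jaw":0},{"wx":0,"wy":0,"wz":0,"dx":11,"dy":0,"dz":-9.2,"jaw":0}]' 60
python3 plan.py 560 -170 200 10 0 600 -100 180 2.6 -40
```

```text
time: 54.38
tool_pos: [530.4, -272.9, 26.4]
tcp_rot: [-0.061, 0.897, 0.13, 0.418]
wrist_force: [1.3, 2.4, 5.9]
grip_width: 0.413
grip_force: 59.5
d [-0.1  -0.12  0.13] w [-0.001 -0.     0.002] deg 0.1
t 54.375 q [-1.02  0.86  2.01  1.6   0.83 -1.21] F [1.3 2.4 5.9] w 0.413
time: 55.0
tool_pos: [530.8, -273.5, 171.5]
tcp_rot: [-0.059, 0.897, 0.131, 0.419]
wrist_force: [-0.5, -0.5, -2.5]
grip_width: 0.411
grip_force: 60.6
d [ 4.45 -9.09  3.76] w [-0.045 -0.872  0.108] deg 50.4
d [  6.26 -14.96   8.29] w [-0.018 -1.563  0.269] deg 90.9
t 55.0 q [-1.02  0.55  1.96  1.29  0.88 -0.74] F [-0.5 -0.5 -2.5] w 0.411
```

```bash
python3 -m creep '[{"wx":0,"wy":-0.17,"wz":0.03,"dx":2,"dy":-2,"dz":-2,"jaw":0},{"wx":0,"wy":-0.34,"wz":0.06,"dx":4,"dy":-4,"dz":-1,"jaw":0},{"wx":0,"wy":-0.51,"wz":0.09,"dx":5,"dy":-6,"dz":1,"jaw":0},{"wx":-0.01,"wy":-0.68,"wz":0.12,"dx":6,"dy":-9,"dz":3,"jaw":0},{"wx":-0.01,"wy":-0.85,"wz":0.15,"dx":6.3,"dy":-12,"dz":5,"jaw":0},{"wx":-0.01,"wy":-1.02,"wz":0.18,"dx":6.3,"dy":-15,"dz":7,"jaw":0},{"wx":-0.015,"wy":-1.19,"wz":0.21,"dx":6.3,"dy":-15,"dz":8.3,"jaw":0},{"wx":-0.015,"wy":-1.36,"wz":0.24,"dx":6.3,"dy":-15,"dz":8.3,"jaw":0},{"wx":-0.018,"wy":-1.563,"wz":0.269,"dx":6.3,"dy":-15,"dz":8.3,"jaw":0},{"wx":-0.018,"wy":-1.563,"wz":0.269,"dx":6.3,"dy":-15,"dz":8.3,"jaw":0},{"wx":-0.018,"wy":-1.563,"wz":0.269,"dx":6.3,"dy":-15,"dz":8.3,"jaw":0},{"wx":-0.018,"wy":-1.563,"wz":0.269,"dx":6.3,"dy":-15,"dz":8.3,"jaw":0}]' 60
python3 plan.py 626 -75 110 2.6 -40  626 -75 32 2.6 -40
```

```text
time: 56.5
tool_pos: [587.6, -98.6, 159.4]
tcp_rot: [0.005, 0.938, 0.023, -0.346]
wrist_force: [-0.7, 0.5, -2.4]
grip_width: 0.411
grip_force: 60.6
d [ 6.23 -2.14  3.1 ] w [-0.005  0.008  0.006] deg 0.6
d [11.29 -2.08  9.04] w [-0.005  0.008  0.006] deg 0.6
t 56.5 q [-0.19  0.9   0.93 -0.16  2.    1.32] F [-0.7  0.5 -2.4] w 0.411
```

```bash
python3 -m creep '[{"wx":0,"wy":0,"wz":0,"dx":3,"dy":-1,"dz":1.5,"jaw":0},{"wx":0,"wy":0,"wz":0,"dx":6.2,"dy":-2.1,"dz":3.1,"jaw":0},{"wx":0,"wy":0,"wz":0,"dx":6.2,"dy":-2.1,"dz":3.1,"jaw":0},{"wx":0,"wy":0,"wz":0,"dx":6.2,"dy":-2.1,"dz":3.1,"jaw":0},{"wx":0,"wy":0,"wz":0,"dx":6.2,"dy":-2.1,"dz":3.1,"jaw":0}]' 60
python3 plan.py 626 -75 110 2.6 -40  626 -75 32 2.6 -40
python3 - <<'E'
from h import *
p=ctrl.read_camera("wrist");P,c=cloud(p);c=c.astype(int)
m=(P[:,0]>560)&(P[:,0]<700)&(abs(P[:,1]+75)<17)&(P[:,2]>75)&(P[:,2]<130)
b=m&(c[:,0]>2*c[:,2])&(c[:,0]>40);print("blue",b.sum(),np.percentile(P[b],[1,50,99],axis=0).round(1).tolist())
o=m&~(c[:,0]>1.3*c[:,2]);print("clay",o.sum(),np.percentile(P[o],[1,50,99],axis=0).round(1).tolist())
E
```

```text
time: 57.12
tool_pos: [614.5, -77.2, 101.5]
tcp_rot: [0.006, 0.94, 0.022, -0.342]
wrist_force: [0.2, 0.5, -1.4]
grip_width: 0.412
grip_force: 60.6
d [ 0.34 -0.17  0.5 ] w [-0.004 -0.001  0.003] deg 0.3
d [ 5.35 -0.13  6.48] w [-0.004 -0.001  0.003] deg 0.3
t 57.125 q [-0.15  0.99  0.88 -0.13  1.95  1.36] F [ 0.2  0.5 -1.4] w 0.412
blue 8797 [[649.9, -91.3, 92.1], [659.2, -74.7, 113.6], [660.8, -58.3, 127.3]]
clay 2587 [[591.5, -91.8, 91.2], [627.1, -75.5, 126.8], [659.8, -58.5, 127.2]]
```

```bash
python3 -m creep '[{"wx":0,"wy":0,"wz":0,"dx":2,"dy":-0.1,"dz":2.5,"jaw":0},{"wx":0,"wy":0,"wz":0,"dx":3.8,"dy":-0.1,"dz":4.9,"jaw":0},{"wx":0,"wy":0,"wz":0,"dx":4.6,"dy":-0.1,"dz":5.9,"jaw":0},{"wx":0,"wy":0,"wz":0,"dx":5,"dy":-0.1,"dz":6.3,"jaw":0},{"wx":0,"wy":0,"wz":0,"dx":5,"dy":-0.1,"dz":6.3,"jaw":0},{"wx":0,"wy":0,"wz":0,"dx":5,"dy":-0.1,"dz":6.3,"jaw":0}]' 60
python3 plan.py 624 -75 31 2.6 -40
```

```text
time: 57.92
tool_pos: [612.5, -75.3, 20.5]
tcp_rot: [0.006, 0.939, 0.022, -0.342]
wrist_force: [0.3, -0.3, -1.9]
grip_width: 0.413
grip_force: 60.7
d [0.21 0.02 0.35] w [-0.003  0.     0.003] deg 0.3
t 57.925 q [-0.15  1.07  0.91 -0.13  1.84  1.38] F [ 0.3 -0.3 -1.9] w 0.413
```

```bash
python3 -m creep '[{"wx":0,"wy":0,"wz":0,"dx":0.13,"dy":0,"dz":0.16,"jaw":0},{"wx":0,"wy":0,"wz":0,"dx":0.24,"dy":0,"dz":0.28,"jaw":0},{"wx":0,"wy":0,"wz":0,"dx":0.24,"dy":0,"dz":0.28,"jaw":0}]' 60 | grep -E "pos|force"
python3 -m creep '[{"wx":0,"wy":0,"wz":0,"dx":0,"dy":0,"dz":0,"jaw":0.45},{"wx":0,"wy":0,"wz":0,"dx":0,"dy":0,"dz":0,"jaw":0.5},{"wx":0,"wy":0,"wz":0,"dx":0,"dy":-0.8,"dz":0,"jaw":0.5},{"wx":0,"wy":0,"wz":0,"dx":0,"dy":-1.6,"dz":0,"jaw":0.5},{"wx":0,"wy":0,"wz":0,"dx":0,"dy":-2.4,"dz":0,"jaw":0.5},{"wx":0,"wy":0,"wz":0,"dx":0,"dy":-3.2,"dz":0,"jaw":0.5},{"wx":0,"wy":0,"wz":0,"dx":0,"dy":-4,"dz":0,"jaw":0.5},{"wx":0,"wy":0,"wz":0,"dx":0,"dy":-4,"dz":0,"jaw":0.5}]' 60
cat > dk.py <<'E'
from h import *
p=ctrl.read_camera("wrist");P,c=cloud(p);c=c.astype(int);t,_=pose()
m=(P[:,0]>560)&(P[:,0]<680)&(abs(P[:,1]-t[1])<22)&(P[:,2]>10)&(P[:,2]<46)
b=m&(c[:,0]>2*c[:,2])&(c[:,0]>40);Q=P[b];print("blue",b.sum(),np.percentile(Q,[1,50,99],axis=0).round(1).tolist())
f=Q[Q[:,2]<35];print("end face: y mid",(np.percentile(f[:,1],[1,99])).mean().round(1),"slope dx/dy deg",np.degrees(np.arctan(np.polyfit(f[:,1],f[:,0],1)[0])).round(1))
E
python3 dk.py
```

```text
tool_pos: [611.9, -75.2, 15.8]
wrist_force: [0.5, -0.6, -2.9]
grip_force: 60.7
time: 59.3
tool_pos: [610.1, -34.5, 16.0]
tcp_rot: [0.006, 0.939, 0.023, -0.343]
wrist_force: [0.4, -0.3, -0.2]
grip_width: 0.502
grip_force: 0.0
blue 4086 [[644.5, -51.2, 28.5], [655.0, -34.8, 37.4], [657.2, -15.9, 41.3]]
end face: y mid -33.5 slope dx/dy deg -2.5
```

```bash
python3 -m creep '[{"wx":0,"wy":0,"wz":0,"dx":0,"dy":-0.8,"dz":0,"jaw":0.5},{"wx":0,"wy":0,"wz":0,"dx":0,"dy":-1.6,"dz":0,"jaw":0.5},{"wx":0,"wy":0,"wz":0,"dx":0,"dy":-2.4,"dz":0,"jaw":0.5},{"wx":0,"wy":0,"wz":0,"dx":0,"dy":-3.2,"dz":0,"jaw":0.5},{"wx":0,"wy":0,"wz":0,"dx":0,"dy":-4,"dz":0,"jaw":0.5},{"wx":0,"wy":0,"wz":0,"dx":0,"dy":-4.8,"dz":0,"jaw":0.5},{"wx":0,"wy":0,"wz":0,"dx":0,"dy":-5.6,"dz":0,"jaw":0.5},{"wx":0,"wy":0,"wz":0,"dx":0,"dy":-6.4,"dz":0,"jaw":0.5},{"wx":0,"wy":0,"wz":0,"dx":0,"dy":-7.1,"dz":0,"jaw":0.5},{"wx":0,"wy":0,"wz":0,"dx":0,"dy":-7.5,"dz":0,"jaw":0.5},{"wx":0,"wy":0,"wz":0,"dx":0,"dy":-7.9,"dz":0,"jaw":0.5},{"wx":0,"wy":0,"wz":0,"dx":0,"dy":-7.9,"dz":0,"jaw":0.5}]' 60|grep -E "pos|force"
python3 -m creep '[{"wx":0,"wy":0,"wz":0,"dx":0,"dy":-0.15,"dz":0,"jaw":0.5},{"wx":0,"wy":0,"wz":0,"dx":0,"dy":-0.15,"dz":0,"jaw":0.5}]' | grep -E "pos|force"
python3 -m creep '[{"wx":0,"wy":0,"wz":0,"dx":0,"dy":-0.12,"dz":0,"jaw":0.5},{"wx":0,"wy":0,"wz":0,"dx":0,"dy":-0.12,"dz":0,"jaw":0.5}]' | grep -E "pos|force";python3 dk.py
```

```text
tool_pos: [606.5, 43.9, 16.5]
wrist_force: [0.6, -0.0, -0.4]
grip_force: 0.0
tool_pos: [606.4, 45.1, 16.5]
wrist_force: [-0.6, 0.3, 0.1]
grip_force: 0.0
tool_pos: [606.3, 46.2, 16.4]
wrist_force: [-0.3, -1.7, 0.0]
grip_force: 1.5
blue 8484 [[641.5, 28.6, 10.4], [651.5, 46.1, 29.4], [653.3, 63.4, 41.3]]
end face: y mid 46.0 slope dx/dy deg -2.5
```

```bash
python3 -m creep '[{"wx":0,"wy":0,"wz":0,"dx":0,"dy":-0.12,"dz":0,"jaw":0.5},{"wx":0,"wy":0,"wz":0,"dx":0,"dy":-0.12,"dz":0,"jaw":0.5}]' | grep -E "pos|force"
python3 -m creep '[{"wx":0,"wy":0,"wz":0,"dx":0,"dy":-0.08,"dz":0,"jaw":0.5},{"wx":0,"wy":0,"wz":0,"dx":0,"dy":-0.08,"dz":0,"jaw":0.5}]' | grep -E "pos|force"; python3 dk.py; python3 plan.py 624 45 32 2.6 -40
```

```text
tool_pos: [606.4, 46.3, 16.5]
wrist_force: [0.0, -11.7, 0.2]
grip_force: 5.8
tool_pos: [606.5, 46.5, 16.5]
wrist_force: [0.7, -16.9, -0.1]
grip_force: 8.5
blue 8421 [[641.8, 28.9, 10.5], [651.6, 46.2, 29.3], [653.2, 63.5, 41.3]]
end face: y mid 46.2 slope dx/dy deg -2.7
d [ 0.34  0.22 -0.41] w [-0.001  0.002  0.002] deg 0.2
t 61.95 q [-0.    1.07  0.94 -0.03  1.83  1.52] F [  0.  -17.    0.5] w 0.502
```

Stopped by the red jaws (17 N). Grip it in place, lift, turn upright and move to the last circle.

```bash
python3 -m creep '[{"wx":0,"wy":0,"wz":0,"dx":0,"dy":0.35,"dz":0,"jaw":0.5},{"wx":0,"wy":0,"wz":0,"dx":0,"dy":0.35,"dz":0,"jaw":0},{"wx":0,"wy":0,"wz":0,"dx":0,"dy":0.35,"dz":0,"jaw":0},{"wx":0,"wy":0,"wz":0,"dx":0,"dy":0.35,"dz":0,"jaw":0},{"wx":0,"wy":0,"wz":0,"dx":0,"dy":0.35,"dz":0,"jaw":0}]' 60
python3 -m creep '[{"wx":0,"wy":0,"wz":0,"dx":-1.9,"dy":0,"dz":-2.3,"jaw":0},{"wx":0,"wy":0,"wz":0,"dx":-4.5,"dy":0,"dz":-5.4,"jaw":0},{"wx":0,"wy":0,"wz":0,"dx":-7.5,"dy":0,"dz":-9,"jaw":0},{"wx":0,"wy":0,"wz":0,"dx":-10.3,"dy":0,"dz":-12.2,"jaw":0},{"wx":0,"wy":0,"wz":0,"dx":-10.3,"dy":0,"dz":-12.2,"jaw":0}]' 60
python3 plan.py 430 200 220 28 50
```

```text
time: 62.58
tool_pos: [607.2, 43.0, 16.8]
tcp_rot: [0.007, 0.939, 0.022, -0.342]
wrist_force: [4.3, -16.3, 3.9]
grip_width: 0.413
grip_force: 61.2
time: 63.2
tool_pos: [607.6, 44.3, 179.1]
tcp_rot: [0.005, 0.94, 0.023, -0.34]
wrist_force: [0.1, -0.0, -3.3]
grip_width: 0.407
grip_force: 62.1
d [-13.85 -17.01   7.91] w [ 0.038  1.538 -0.489] deg 92.5
t 63.2 q [-0.01  0.9   0.87 -0.04  2.07  1.51] F [ 0.1 -0.  -3.3] w 0.407
```

```bash
python3 -m creep '[{"wx":0,"wy":0.17,"wz":-0.05,"dx":-5,"dy":-2,"dz":-3,"jaw":0},{"wx":0,"wy":0.34,"wz":-0.1,"dx":-9,"dy":-5,"dz":0,"jaw":0},{"wx":0.01,"wy":0.51,"wz":-0.15,"dx":-13,"dy":-9,"dz":2,"jaw":0},{"wx":0.01,"wy":0.68,"wz":-0.2,"dx":-13.8,"dy":-14,"dz":5,"jaw":0},{"wx":0.02,"wy":0.85,"wz":-0.25,"dx":-13.8,"dy":-17,"dz":7,"jaw":0},{"wx":0.02,"wy":1.02,"wz":-0.3,"dx":-13.8,"dy":-17,"dz":7.9,"jaw":0},{"wx":0.03,"wy":1.19,"wz":-0.36,"dx":-13.8,"dy":-17,"dz":7.9,"jaw":0},{"wx":0.03,"wy":1.36,"wz":-0.42,"dx":-13.8,"dy":-17,"dz":7.9,"jaw":0},{"wx":0.038,"wy":1.538,"wz":-0.489,"dx":-13.8,"dy":-17,"dz":7.9,"jaw":0},{"wx":0.038,"wy":1.538,"wz":-0.489,"dx":-13.8,"dy":-17,"dz":7.9,"jaw":0},{"wx":0.038,"wy":1.538,"wz":-0.489,"dx":-13.8,"dy":-17,"dz":7.9,"jaw":0},{"wx":0.038,"wy":1.538,"wz":-0.489,"dx":-13.8,"dy":-17,"dz":7.9,"jaw":0}]' 60
python3 spots.py; python3 look.py w24 60 100; python3 plan.py 463.9 390 140 28 50
```

```text
time: 64.7
tool_pos: [427.9, 241.8, 204.0]
tcp_rot: [-0.157, 0.913, 0.22, 0.307]
wrist_force: [0.4, 0.2, -3.0]
grip_width: 0.417
grip_force: 62.2
spot [575.1 205.2  13.8] 0.67
704
(572, 207.5) 294 (array([558.6, 216.2]), array([38.5, 51.4]))
(470.5, 394) 407 (array([469.9, 394.6]), array([52.2, 52.9]))
pose [427.6 241.7 203.7] [[0.718, 0.496, 0.489], [0.304, -0.855, 0.421], [0.627, -0.154, -0.764]]
cam in tool [  74.3   -0.5 -140.8] view [ 0.26  0.31 -0.91]
254981
blob px [89. 92.] 7388 c [498.1 666.2] size [171.5 199.6] ang 79.7 z [84.4 93.  95.2] bgr [ 93. 104. 118.]
blob px [448. 169.] 1935 c [577.8 209.6] size [37.  36.6] ang 28.4 z [64.2 83.5 84.8] bgr [115.  40.  25.]
blob px [336. 178.] 1408 c [519.5 300.6] size [37.  36.4] ang 62.3 z [70.4 83.8 84.9] bgr [132.  44.  27.]
d [ 3.48 -9.66 14.73] w [-0.136  0.188 -0.082] deg 14.1
t 64.85 q [ 0.15  0.23  2.26  1.5   0.35 -0.13] F [-0.   0.7 -2.8] w 0.411
```

```bash
python3 -m creep '[{"wx":-0.03,"wy":0.05,"wz":-0.02,"dx":1,"dy":-3,"dz":2,"jaw":0},{"wx":-0.07,"wy":0.1,"wz":-0.04,"dx":2,"dy":-6,"dz":6,"jaw":0},{"wx":-0.1,"wy":0.15,"wz":-0.07,"dx":3,"dy":-9,"dz":10,"jaw":0},{"wx":-0.136,"wy":0.188,"wz":-0.082,"dx":3.5,"dy":-9.7,"dz":14.7,"jaw":0},{"wx":-0.136,"wy":0.188,"wz":-0.082,"dx":3.5,"dy":-9.7,"dz":14.7,"jaw":0},{"wx":-0.136,"wy":0.188,"wz":-0.082,"dx":3.5,"dy":-9.7,"dz":14.7,"jaw":0},{"wx":-0.136,"wy":0.188,"wz":-0.082,"dx":3.5,"dy":-9.7,"dz":14.7,"jaw":0},{"wx":-0.136,"wy":0.188,"wz":-0.082,"dx":3.5,"dy":-9.7,"dz":14.7,"jaw":0}]' 60;python3 plan.py 463.9 390 140 28 50 463.9 390 57 28 50
cat > bl.py <<'E'
from h import *
p=ctrl.read_camera("wrist");P,c=cloud(p);c=c.astype(int)
m=(c[:,0]>2.5*c[:,2])&(c[:,0]>60)&(P[:,2]>75)&(np.hypot(P[:,0]-470,P[:,1]-394)<45)
Q=P[m];Q=Q[Q[:,2]>np.percentile(Q[:,2],95)-5];print(cv2.minAreaRect(Q[:,:2].astype(np.float32)),np.median(Q,axis=0))
E
python3 bl.py
```

```text
time: 65.85
tool_pos: [476.8, 400.7, 127.8]
tcp_rot: [-0.104, 0.879, 0.22, 0.411]
wrist_force: [-0.9, 0.1, -3.0]
grip_width: 0.411
grip_force: 62.2
d [-0.12  0.34 -0.15] w [-0.004 -0.002  0.001] deg 0.3
d [-6.49  0.36  5.18] w [-0.004 -0.002  0.001] deg 0.3
t 65.85 q [ 0.68  0.62  2.17  3.43  0.52 -1.7 ] F [-0.9  0.1 -3. ] w 0.411
((470.8647766113281, 398.16314697265625), (36.48544692993164, 35.834007263183594), 27.775531768798828) [468.81666666 397.44788161 170.23755577]
```

```bash
python3 -m creep '[{"wx":0,"wy":0,"wz":0,"dx":-2.5,"dy":0.3,"dz":2,"jaw":0},{"wx":0,"wy":0,"wz":0,"dx":-5,"dy":0.3,"dz":4,"jaw":0},{"wx":0,"wy":0,"wz":0,"dx":-6.3,"dy":0.3,"dz":5,"jaw":0},{"wx":0,"wy":0,"wz":0,"dx":-6.3,"dy":0.3,"dz":5,"jaw":0},{"wx":0,"wy":0,"wz":0,"dx":-6.3,"dy":0.3,"dz":5,"jaw":0}]' 60|grep -E "pos|force"
python3 -m creep '[{"wx":0,"wy":0,"wz":0,"dx":-0.12,"dy":0,"dz":0.1,"jaw":0},{"wx":0,"wy":0,"wz":0,"dx":-0.12,"dy":0,"dz":0.1,"jaw":0}]' 60|grep -E "pos|force"; python3 bl.py
```

```text
tool_pos: [477.2, 394.8, 50.0]
wrist_force: [0.7, 0.1, -1.7]
grip_force: 62.3
tool_pos: [477.3, 394.3, 48.2]
wrist_force: [0.3, 0.0, -1.7]
grip_force: 62.3
((471.4285583496094, 391.9442443847656), (36.66869354248047, 35.884483337402344), 27.78154182434082) [469.17286952 391.08633721  90.72198694]
```

```bash
python3 -m creep '[{"wx":0,"wy":0,"wz":0,"dx":-0.2,"dy":-0.2,"dz":0.15,"jaw":0},{"wx":0,"wy":0,"wz":0,"dx":-0.38,"dy":-0.2,"dz":0.32,"jaw":0},{"wx":0,"wy":0,"wz":0,"dx":-0.38,"dy":-0.2,"dz":0.32,"jaw":0}]' 60|grep -E "pos|force"
python3 -m creep '[{"wx":0,"wy":0,"wz":0,"dx":-0.1,"dy":0,"dz":0.08,"jaw":0},{"wx":0,"wy":0,"wz":0,"dx":-0.1,"dy":0,"dz":0.08,"jaw":0}]' 60|grep -E "pos|force"
python3 -m creep '[{"wx":0,"wy":0,"wz":0,"dx":-0.08,"dy":0,"dz":0.06,"jaw":0},{"wx":0,"wy":0,"wz":0,"dx":-0.08,"dy":0,"dz":0.06,"jaw":0}]' 60|grep -E "pos|force"; python3 bl.py
```

```text
tool_pos: [476.2, 395.8, 42.2]
wrist_force: [0.0, -0.3, -1.7]
grip_force: 62.3
tool_pos: [476.4, 395.8, 41.5]
wrist_force: [-1.1, -0.1, 1.6]
grip_force: 62.7
tool_pos: [476.4, 395.8, 41.4]
wrist_force: [-6.7, -3.0, 16.1]
grip_force: 64.5
((470.3961486816406, 393.448486328125), (36.53053665161133, 35.782806396484375), 27.850587844848633) [468.31655814 392.67880651  83.92962707]
```

```bash
python3 -m creep '[{"wx":0,"wy":0,"wz":0,"dx":0.07,"dy":0,"dz":-0.05,"jaw":0},{"wx":0,"wy":0,"wz":0,"dx":0.07,"dy":0,"dz":-0.05,"jaw":0.3},{"wx":0,"wy":0,"wz":0,"dx":0.07,"dy":0,"dz":-0.05,"jaw":0.6},{"wx":0,"wy":0,"wz":0,"dx":0.07,"dy":0,"dz":-0.05,"jaw":0.8},{"wx":0,"wy":0,"wz":0,"dx":0.07,"dy":0,"dz":-0.05,"jaw":0.8},{"wx":0,"wy":0,"wz":0,"dx":0.07,"dy":0,"dz":-2.5,"jaw":0.8},{"wx":0,"wy":0,"wz":0,"dx":0.07,"dy":0,"dz":-7,"jaw":0.8},{"wx":0,"wy":0,"wz":0,"dx":3,"dy":2,"dz":-12,"jaw":1},{"wx":0,"wy":0,"wz":0,"dx":7,"dy":5,"dz":-14,"jaw":1},{"wx":0,"wy":0,"wz":0,"dx":10,"dy":8,"dz":-14,"jaw":1},{"wx":0,"wy":0,"wz":0,"dx":10,"dy":8,"dz":-14,"jaw":1},{"wx":0,"wy":0,"wz":0,"dx":10,"dy":8,"dz":-14,"jaw":1}]' 60
cat > fin.py <<'E'
from h import *
for cam in("wrist","top"):
    t=ctrl.read_camera(cam);z=t["range_z"].astype(float);v,u=np.mgrid[:400,:640].astype(float);W=world(t,u,v,z)
    m=((W[...,2]>60)&(W[...,2]<98)&(W[...,0]>350)&(W[...,0]<650)&(W[...,1]>100)&(W[...,1]<480)).astype(np.uint8)
    n,l,s,c=cv2.connectedComponentsWithStats(m)
    for i in range(1,n):
        if s[i,4]>60:
            Q=W[l==i];r=cv2.minAreaRect(Q[:,:2].astype(np.float32));print(cam,np.round(r[0],1),np.round(r[1]),np.median(Q[:,2]).round(1),t["color"][l==i].mean(0).round())
t=ctrl.read_camera("side")
for d in ctrl.landmark_of(t,"dark_a_c")+ctrl.landmark_of(t,"pale_a_c")+ctrl.landmark_of(t,"tan_a_c"):print(np.round(d["location"]),round(d["conf"],2))
E
python3 fin.py
```

```text
time: 69.25
tool_pos: [474.9, 304.6, 206.5]
tcp_rot: [-0.102, 0.879, 0.22, 0.411]
wrist_force: [0.0, 0.6, 0.8]
grip_width: 1.002
grip_force: 0.0
wrist [577.8 209.7] [37. 37.] 83.5 [113.  32.  16.]
wrist [519.6 300.7] [37. 36.] 83.7 [119.  42.  28.]
wrist [472.8 388.3] [36. 26.] 83.5 [104.  32.  19.]
top [579.6 207.1] [37. 36.] 85.1 [93. 47. 41.]
top [521.  298.1] [37. 36.] 85.4 [88. 42. 37.]
top [471.9 391.8] [37. 38.] 85.0 [79. 37. 32.]
[469. 395.  48.] 0.9
```

```bash
python3 -c "
from station import ctrl
print(ctrl.job_done())"
```

```text
the job is handed in; nothing more can be done
None
```

I gauged all three posts in order (pale, tan, dark): each went through the green gap and was stopped by the red jaws. They now stand blue end up on their own circles (pale about 5 mm off centre; tan was knocked off its circle and put back before I touched the dark one), and the job is handed in at about 69 s.

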